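Clamp a mould frame in the moulding press with its break-over torque handle

ROBOT

A 6-joint arm with a two-finger parallel gripper is mounted at the origin on a cart in front of the work surface, level with it; the furniture and walls round the work are solid. World frame = base frame: x ahead of the robot, y to its left, z up, the work surface at z = 0. Lengths are in mm, angles in degrees, forces in N, time in s.
With the tool pointing down it reaches from about 300 to 850 mm from the base axis. Payload 4.2 kg.
Tool frame: the origin (TCP) lies midway between the tips of the shut fingers; the grasp point (between the pads) lies 19 mm behind it; x points along the fingers, y is the direction in which the jaws open and shut, and the axes are right-handed (so a half turn about x gives the same grasp; the last joint's range is limited). The gripper opens to 91 mm and grips with 3 to 60 N. Pads are 32 mm wide; open, the fingers measure 118 mm over their backs; the gripper's body (76 mm by 178 mm) begins 60 mm behind the grasp point.
Start: joints at [-69.099, 18.312, 89.639, -0, 72.044, -1.146], TCP at [215.844, -532.968, 213.976] pointing down, gripper open.
Joint ranges: [-177.97, 177.97], [-48.28, 115.42], [12.27, 149.76], [-77.06, 257.06], [2.81, 150.46], [-146.56, 146.56]. Speed limits (degrees/s): [147.25, 147.25, 180, 180, 180, 180].

INTERFACE

Orientations are given as [roll, pitch, yaw] about the fixed x, y, z axes, in that order (R = Rz(yaw) Ry(pitch) Rx(roll)).
In Python, from workcell import * gives the robot as it stands.
- The arm moves only by the shell command python3 -m handwheel 'ROWS' [FORCE]. ROWS is a JSON object of lists of equal length, an entry for each row: "gripper": the closure, from 0 (fully open) to 1 (shut); "offset": the shift along the tool's x, y, z in mm, a list of three; "rot": the turn, a rotation vector about the tool's x, y, z in degrees, a list of three. A call has 1 to 5 rows; each row is the pose to reach, as a shift and turn from the pose commanded when the call began, along the tool's axes at that moment; what a row does not reach only later rows make up. A row lasts 1/12 s, in which the tool goes at most 41.7 mm and 7.16 degrees, less where a joint would pass 70% of its speed; a pose out of reach is approached as far as the arm can. A call with a gripper value outside its range is refused whole. The fingers move at their own pace and stop on an object; FORCE is the grip in N (left out, the last holds). Time passes only in rows, so rows that repeat a pose let the fingers close. It gives the time, the measured TCP pose, the force and the opening at its end, in the units of the state.
- state(): the state, without advancing time (a new reading comes with each control period).
- grab_frame(name): name is "scene" or "side" or "wrist"; returns the picture (400x640x3 uint8, red, green, blue); there is no depth.
- camera_params(name): a dict with "fx", "fy", "cx", "cy" (pixels), "position" and "attitude" of the camera in the world; the wrist camera has in their place "hand_eye" (4x4, takes a point from camera to tool coordinates, whose origin is the TCP and whose axes are the tool frame's). Camera axes: x right, y up, looking along -z (the intrinsics and any distortion apply to the point x, -y, -z); pixel columns grow to the right and rows downward; lengths in mm; the calibration is good to about 2 mm. The wrist camera is an equidistant fisheye: a pixel r from the principal point sees the ray r / f radians off the axis. A picture is of the moment at which its call begins: read the wrist's pose just before it. camera_params takes no time and is no camera call.
- job_done(): hands the job in, once; it reports no verdict.
The state is a dict: "time_s": time; "qpos": joint angles; "qvel": joint speeds; "effort": joint torques, N m; "ee_pos": TCP position; "ee_rot": TCP orientation; "force": force on the tool from outside, world axes, zero at the start; "torque": the same for the moment, N m; "gripper_width": finger opening in mm.
Only numpy, scipy, OpenCV 4.12 (cv2) and the standard library are available. Lean on these libraries where they do the work, as an engineer would, in place of code of your own. Each camera call takes 0.05 s, during which the arm holds its last target.

TASK

Load the aluminium mould frame into the small mould press: slide it in flat between the two plates and the side rails until its far end rests against the back stops. Only then turn the press's torque handle clockwise (seen from above) until it breaks over at its hinge, stop there without forcing the handle on to the end of its play, and let go, leaving the frame clamped. Leave the other things on the bench where they are.

Things in the scene. Friction and masses are not known exactly. Their poses are not given: they have to be found in the camera images.
- mould: The mould frame: a flat closed aluminium block, 120 mm long (its x) x 58 mm wide (its y) x 27 mm high, 0.25 to 0.42 kg, two bright cover plates on a slightly smaller dark grey frame, four screws in its top face, a round dark sprue mark in each end face. It lies flat on the bench to the right of the press. Origin: centre of its underside. It may go in either end first.
- press: The mould press, fixed: grey base 150 x 150 x 20 mm, an 18 mm steel column at each side (62 mm left and right of the middle), a grey crosshead bar over them (36 mm front to back, 152 mm wide, 118 to 144 mm above the bench, a brass nut on it to 150 mm). Origin: centre of the underside; x from its open front to its back, y to its left, z up. The frame goes in from the front (-x).
- press_seat (a point): On the middle of the top face of the fixed lower plate, 44 mm above the bench; axes as the press's. The plate is 100 mm wide and runs from x = -75 mm (front edge rounded) to +65 mm. The frame is home when the centre of its underside is here, its length along x. Side rails, 9 mm high, 64 mm apart inside, run from x = -30 to +55 mm and flare outwards from -48 to -30 mm.
- press_stop (a point): Midway between the two back stop pins (10 mm thick, 12 mm high, at 18 mm left and right), at the level of the lower plate's top face, on the side that the frame's far end touches: 60 mm behind press_seat. Axes as the press's.
- upper_platen: Upper plate of the press, 100 mm (x) x 88 mm (y) x 12 mm (22 mm with board and yoke), centred over the lower plate. Origin: centre of its underside, 32 mm above the lower plate at screw 0. It comes down 4.5 mm per radian of the screw and so meets the 27 mm frame at a screw angle of about 1.1 rad.
- screw (a joint): Turn of the press screw (rad), clockwise seen from above positive, 0 to 1.75; starts between 0 and 0.25. It turns stiffly (0.95 N m, about 6 N at the grip) and stays where it is left. At 0 the handle points 84 degrees to the right of the press's +x axis (nearly along its -y); as the screw tightens the handle comes round towards the front of the press.
- handle (a joint): Break-over hinge between handle and screw head (rad): 0 = straight, growing clockwise as it breaks over, end of play 0.42. It stays at 0 while the screw turns freely; when the screw holds, it yields at about 10 N pushed sideways at the grip, rising little after. Past 0.1 it has clearly broken over; keep below 0.34. Let go, it springs back to 0 and the screw stays tight.
- screw_axis (a point): Point on the upright axis of the screw at the height of the handle, 168 mm above the bench at screw 0, 4.5 mm lower per radian. The head round it is 40 mm across and reaches 12 mm above this point. Its x axis points along the straight handle. The break-over hinge is a brass pin 42 mm out along the handle.
- handle_grip (a point): Middle of the black ribbed grip of the handle, 155 mm from the screw axis: a level round bar 24 mm thick and 98 mm long (50 mm inwards and 48 mm outwards from here), about 165 mm above the bench. x axis: along the handle outwards, z up. It can be pinched from above or pushed from its side.
- tin_dark: Bystander: black tin, 58 x 87 x 30 mm, right of the middle. Leave it.
- pliers_steel: Bystander: bare steel half-round pliers, 47 x 80 x 12 mm, in the middle of the bench. Leave it.
- brush: Bystander: wooden bench brush, 202 mm long, farther back. Leave it.
- jar: Bystander: small glass jar with a brush standing in it, 40 mm wide, 83 mm high. Leave it.
- saw: Bystander: piercing saw frame lying flat, 225 mm long, at the back. Leave it.

How it is judged:
By the outcome, as a careful person would: the job done as asked, in the order asked, and still so for the second after the job is handed in, with the robot touching nothing.
It also fails if it takes over 72 s, if anything falls off the work surface, if the arm or the gripper's body presses on something with over 40 N, if the wrist force passes 120 N, or if a joint passes its speed limit or range.

## Working session

There is one attempt and no reset: what is moved stays moved. The work goes in short steps, Python scripts to look and compute and a shell command to move; the robot and the scene stay as the last step left them, time stands still between calls to the robot, and variables do not carry over. Pictures are saved under pics/ and viewed, and the job is handed in when it is done.

```bash
ls; mkdir -p pics; python3 - <<'E'
from workcell import *
import cv2
print(state())
for n in ["scene","side","wrist"]:
    p=camera_params(n);print(n,p)
    cv2.imwrite(f"pics/a_{n}.png",grab_frame(n)[:,:,::-1])
E
```

```text
pics
{'time_s': 0.0, 'qpos': array([-6.90985556e+01,  1.83512754e+01,  8.97078653e+01,  2.45848007e-03,
        7.20415399e+01, -1.14647096e+00]), 'qvel': array([ 0.03379767, -0.04496168, -0.0903126 , -0.03028569, -0.00348831,
        0.07523388]), 'effort': array([-4.60581814e-04, -4.12464559e+01, -2.31976086e+01,  7.27878464e-02,
        4.57396335e-02, -1.48074710e-04]), 'ee_pos': array([ 215.67240731, -532.47466606,  213.11404387]), 'ee_rot': array([-92.47639364,  89.89929232, 109.57076165]), 'force': array([ 0.09829967, -0.58849966,  0.28528049]), 'torque': array([0.01142486, 0.02716197, 0.06632125]), 'gripper_width': 91.2181789604556}
scene {'fx': 432.7967662394052, 'fy': 432.7967662394052, 'cx': 320.3369936029201, 'cy': 200.1433121946466, 'position': array([ 286.95937021, -578.27634245,  726.9873158 ]), 'attitude': array([ 51.92265954,   0.84029266, -27.6827979 ])}
side {'fx': 491.1396811693498, 'fy': 491.1396811693498, 'cx': 326.0473136626939, 'cy': 195.25472654833936, 'position': array([1329.79602878,  591.72609345,  856.33120592]), 'attitude': array([ 48.47401654,   0.62550356, 122.14185087])}
wrist {'fx': 309.70691628693146, 'fy': 309.70691628693146, 'cx': 318.1092391039848, 'cy': 197.77443060432105, 'hand_eye': array([[-2.03756912e-03,  2.61721359e-01, -9.65141326e-01,
        -1.70725254e+02],
       [ 9.99997924e-01,  5.14853853e-04, -1.97154197e-03,
         2.72167632e-02],
       [-1.90879140e-05, -9.65143339e-01, -2.61721864e-01,
        -7.44086458e+01],
       [ 0.00000000e+00,  0.00000000e+00,  0.00000000e+00,
         1.00000000e+00]])}
```

View pics/a_scene.png

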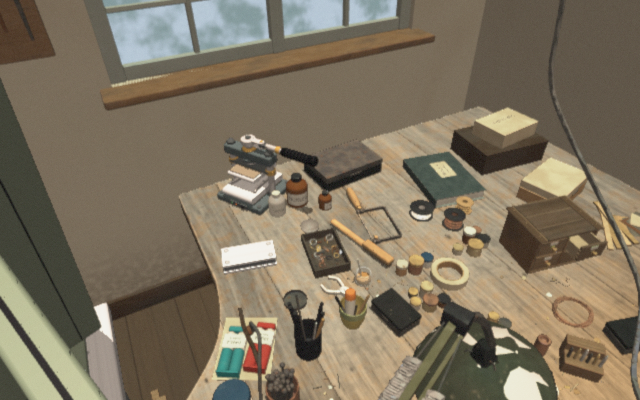

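View pics/a_side.png

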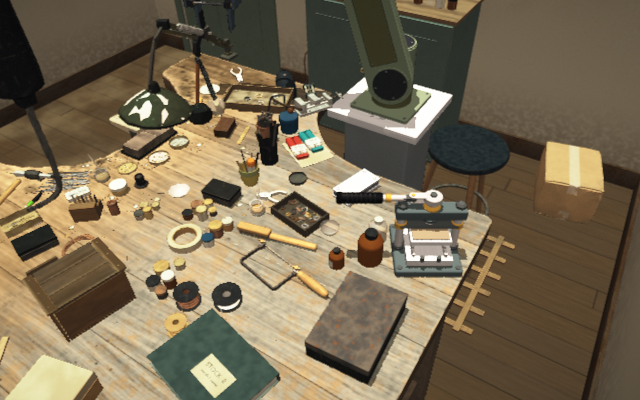

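View pics/a_wrist.png

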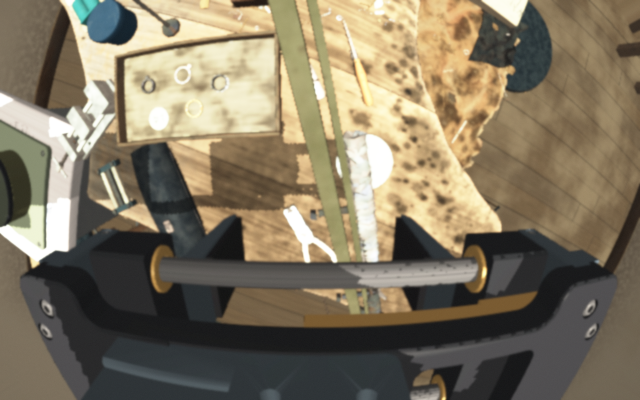

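```bash
cat > h.py <<'E'
from workcell import *
import numpy as np, cv2
from scipy.spatial.transform import Rotation as R
def cam(n):
    p=camera_params(n); return p,R.from_euler('xyz',p['attitude'],degrees=True).as_matrix(),np.array(p['position'])
def ray(n,u,v):
    p,M,o=cam(n); d=M@np.array([(u-p['cx'])/p['fx'],-(v-p['cy'])/p['fy'],-1]); return o,d/np.linalg.norm(d)
def onz(n,u,v,z):
    o,d=ray(n,u,v); return o+d*(z-o[2])/d[2]
def proj(n,P):
    p,M,o=cam(n); c=M.T@(np.asarray(P,float)-o); return np.array([p['cx']+p['fx']*c[0]/-c[2], p['cy']-p['fy']*c[1]/-c[2]])
def tri(pairs):
    A=np.zeros((3,3));b=np.zeros(3)
    for n,u,v in pairs:
        o,d=ray(n,u,v);Q=np.eye(3)-np.outer(d,d);A+=Q;b+=Q@o
    X=np.linalg.solve(A,b); return X,[np.linalg.norm(proj(n,X)-[u,v]) for n,u,v in pairs]
def tool(s=None):
    s=s or state(); return R.from_euler('xyz',s['ee_rot'],degrees=True).as_matrix(),np.array(s['ee_pos'])
def wray(u,v,s):
    p=camera_params('wrist');H=p['hand_eye'];a=np.array([(u-p['cx'])/p['fx'],(v-p['cy'])/p['fy']]);r=np.hypot(*a)
    d=np.array([a[0]/r*np.sin(r),-a[1]/r*np.sin(r),-np.cos(r)]) if r>0 else np.array([0,0,-1.])
    T,t=tool(s); return T@H[:3,3]+t, T@H[:3,:3]@d
def wproj(P,s):
    p=camera_params('wrist');H=p['hand_eye'];T,t=tool(s)
    c=H[:3,:3].T@(T.T@(np.asarray(P,float)-t)-H[:3,3]); th=np.arctan2(np.hypot(c[0],c[1]),-c[2]);ph=np.arctan2(-c[1],c[0])
    return np.array([p['cx']+p['fx']*th*np.cos(ph),p['cy']+p['fx']*th*np.sin(ph)])
def crop(img,u0,v0,u1,v1,k,name):
    cv2.imwrite(name,cv2.resize(img[v0:v1,u0:u1,::-1],None,fx=k,fy=k,interpolation=cv2.INTER_CUBIC))
E
python3 - <<'E'
from h import *
a=cv2.imread('pics/a_scene.png')[:,:,::-1];b=cv2.imread('pics/a_side.png')[:,:,::-1]
crop(a,200,125,330,285,5,'pics/b1.png'.replace('b1','b1')) if 0 else crop(a,200,125,340,245,5,'pics/b1.png')
crop(a,205,225,305,285,7,'pics/b2.png')
crop(b,325,165,485,285,5,'pics/b3.png')
E
```

```text
(no output)
```

View pics/b1.png

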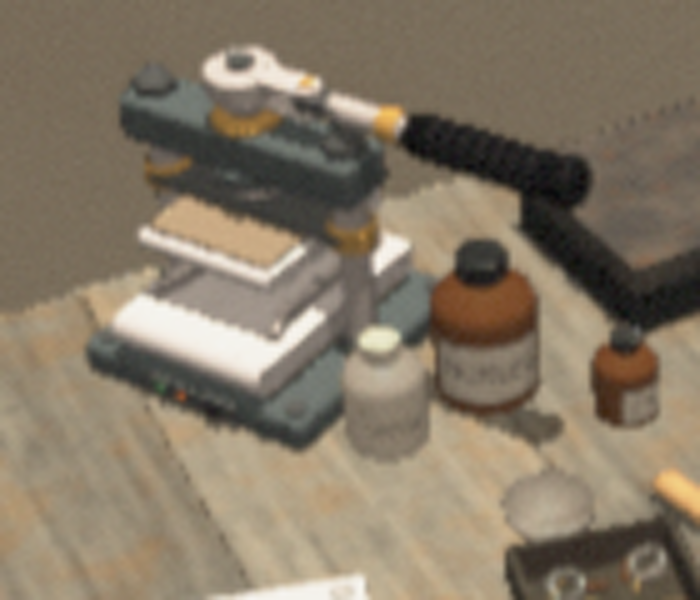

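View pics/b2.png

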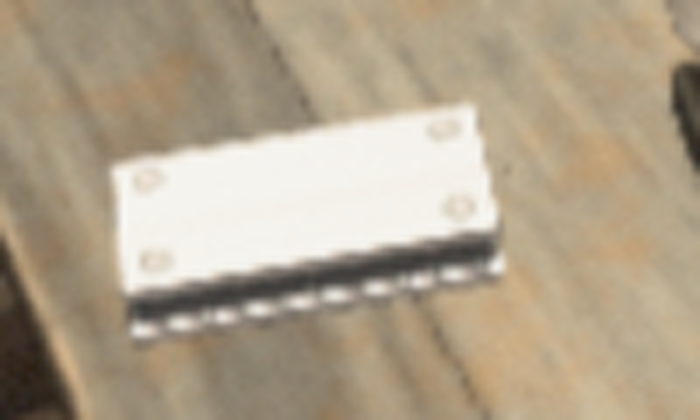

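View pics/b3.png

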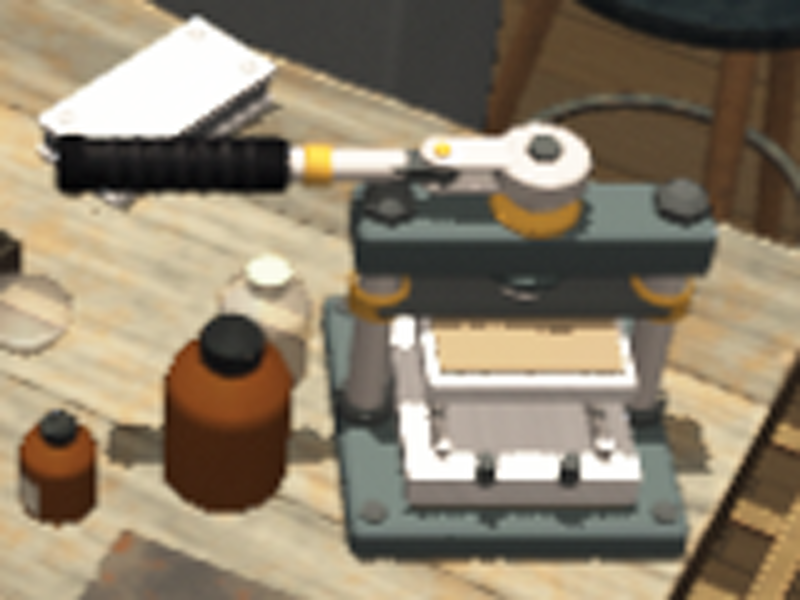

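```bash
python3 - <<'E'
from h import *
np.set_printoptions(precision=1,suppress=True)
c=[onz('scene',205+u/7,225+v/7,27)[:2] for u,v in [(113,172),(470,105),(497,232),(128,293)]]
print(np.array(c),np.mean(c,0))
print([np.linalg.norm(c[i]-c[(i+1)%4]) for i in range(4)])
S=lambda u,v:('scene',200+u/5,125+v/5); D=lambda u,v:('side',325+u/5,165+v/5)
print('head',tri([S(240,62),D(545,148)]))
print('hinge',tri([S(305,82),D(442,150)]))
print('gripend',tri([S(575,180),D(65,165)]))
print('gripstart',tri([S(415,133),D(285,165)]))
print('crosshead front right top / scene', onz('scene',*S(385,160)[1:],144),onz('scene',*S(122,95)[1:],144))
# lower plate top front corners scene z=44
print('plate front', onz('scene',*S(112,320)[1:],40),onz('scene',*S(265,380)[1:],40))
print('plate back side', onz('side',*D(408,480)[1:],44),onz('side',*D(638,478)[1:],44))
print('base back side', onz('side',*D(348,540)[1:],20),onz('side',*D(686,540)[1:],20))
print('bolts side', onz('side',*D(373,512)[1:],20),onz('side',*D(664,512)[1:],20))
print('base front scene', onz('scene',*S(90,348)[1:],20),onz('scene',*S(300,435)[1:],20),onz('scene',*S(435,292)[1:],20))
print('ch bolts', tri([S(153,75),D(685,192)]), onz('side',*D(388,200)[1:],150),onz('side',*D(685,192)[1:],150))
E
```

```text
[[407.3 164.3]
 [522.9 137.7]
 [507.7  78.7]
 [395.  109.7]] [458.2 122.6]
[np.float64(118.6817896263219), np.float64(60.8961197357524), np.float64(116.84302129337894), np.float64(55.978501777477234)]
head (array([565.1, 367.4, 176. ]), [np.float64(0.3235685521717273), np.float64(0.3922439066774904)])
hinge (array([587.2, 331.6, 175.8]), [np.float64(0.032266459447124876), np.float64(0.03853657287226192)])
gripend (array([670. , 197.5, 167.7]), [np.float64(0.17161734811003193), np.float64(0.1934959456618139)])
gripstart (array([621.1, 275.6, 166.5]), [np.float64(0.33732094661665196), np.float64(0.3932558944755497)])
crosshead front right top / scene [611.3 292.5 144. ] [514.9 418.7 144. ]
plate front [478.1 371.9  40. ] [531.6 283.3  40. ]
plate back side [648.4 358.9  44. ] [595.4 442.9  44. ]
base back side [673.1 344.4  20. ] [596.3 469.1  20. ]
bolts side [653.2 346.8  20. ] [586.3 455.4  20. ]
base front scene [465.3 380.7  20. ] [538.3 256.6  20. ] [650.6 337.6  20. ]
ch bolts (array([532.6, 420.5, 150.9]), [np.float64(0.4165661201438068), np.float64(0.515193067649491)]) [600.3 315.6 150. ] [530.2 420.6 150. ]
```

```bash
cat >> h.py <<'E'
def plan(P,yawz,yc=None):
    """vertical tool, TCP at P, tool z pointing at yaw yawz deg; returns offset and rotvec from current measured pose"""
    T,t=tool(); y=np.radians(yawz)
    x=np.array([0,0,-1.]);z=np.array([np.cos(y),np.sin(y),0]);yy=np.cross(z,x)
    G=np.stack([x,yy,z],1)
    print('off',np.round(T.T@(np.asarray(P,float)-t),1),'rot',np.round(R.from_matrix(T.T@G).as_rotvec(degrees=True),2))
E
python3 - <<'E'
from h import *
np.set_printoptions(precision=2,suppress=True)
print(tool())
plan([430,90,300],-14+90)
E
```

```text
(array([[-0.  ,  0.38, -0.93],
       [ 0.  , -0.93, -0.38],
       [-1.  , -0.  , -0.  ]]), array([ 215.71, -532.58,  213.29]))
off [ -86.  -496.7 -432.3] rot [126.05   0.09   0.05]
```

```bash
python3 - <<'E'
from h import *
np.set_printoptions(precision=1,suppress=True)
print('tcp side',proj('side',[216,-533,213]),proj('scene',[216,-533,213]))
print('path',[proj('side',[216+a*(420-216),-533+a*(665),213]) for a in (.2,.4,.6)])
for p in [(155,105),(185,25),(200,115)]: print(p,onz('side',*p,0),onz('side',*p,200))
print(onz('scene',480,360,0),onz('scene',480,360,150),onz('scene',455,310,150))
b=cv2.imread('pics/a_side.png')[:,:,::-1]
crop(b,60,0,320,150,3,'pics/c1.png')
crop(cv2.imread('pics/a_scene.png')[:,:,::-1],360,220,620,400,3,'pics/c2.png')
E
```

```text
tcp side [216.6  28.5] [218.2 737.1]
path [array([240.5,  42.3]), array([267.1,  57.6]), array([296.8,  74.7])]
(155, 105) [ 428.8 -660.8    0. ] [ 639.2 -368.3  200. ]
(185, 25) [ -110.8 -1050.1     0. ] [ 225.7 -666.6  200. ]
(200, 115) [ 396.8 -488.2    0. ] [ 614.7 -236.   200. ]
[ 744.7 -315.3    0. ] [ 650.3 -369.6  150. ] [ 679.  -283.5  150. ]
```

View pics/c1.png

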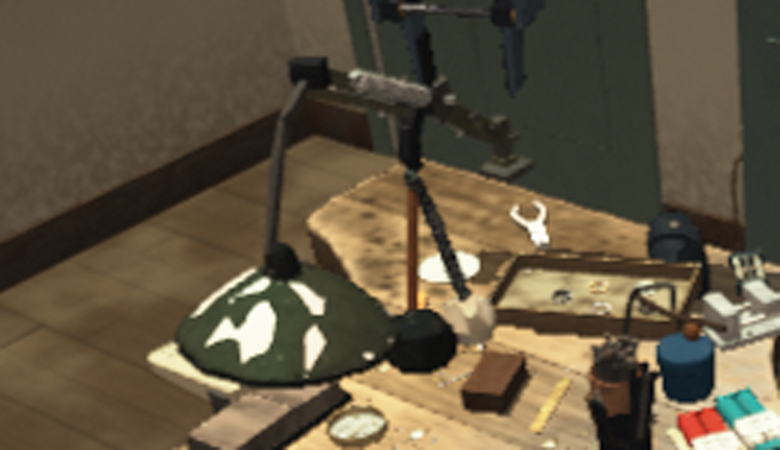

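View pics/c2.png

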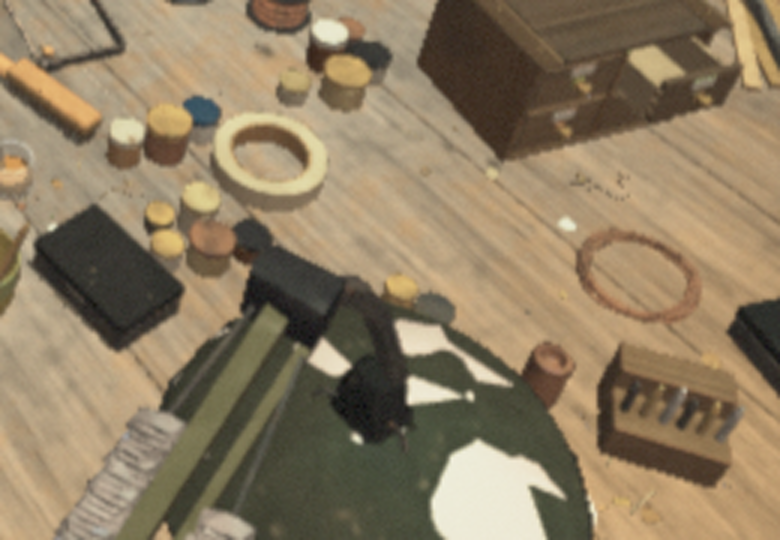

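```bash
python3 - <<'E'
from h import *
np.set_printoptions(precision=1,suppress=True)
print('elbow',tri([('scene',456,313),('side',163,23)]))
# wrist rays
s=state()
for uv in [(285,0),(320,150),(350,280)]:
    o,d=wray(*uv,s); print(uv,o,d,[ (o+d*k).round() for k in (100,200,300)], [proj('side',o+d*k).round() for k in (50,100,150,200,250,300)])
E
```

```text
elbow (array([ 528.9, -398.9,  369. ]), [np.float64(0.4029511509799997), np.float64(0.1611653324623903)])
(285, 0) [ 284.8 -504.9  384. ] [ 0.3  0.2 -0.9] [array([ 315., -482.,  291.]), array([ 345., -459.,  199.]), array([ 375., -436.,  106.])] [array([201.,  -0.]), array([203.,  18.]), array([205.,  36.]), array([207.,  53.]), array([209.,  70.]), array([211.,  87.])]
(320, 150) [ 284.8 -504.9  384. ] [-0.1 -0.  -1. ] [array([ 275., -510.,  285.]), array([ 265., -514.,  185.]), array([ 255., -519.,   86.])] [array([202.,  -2.]), array([206.,  14.]), array([209.,  29.]), array([212.,  44.]), array([215.,  57.]), array([218.,  71.])]
(350, 280) [ 284.8 -504.9  384. ] [-0.4 -0.3 -0.9] [array([ 242., -533.,  298.]), array([ 199., -562.,  212.]), array([ 156., -590.,  127.])] [array([203.,  -7.]), array([206.,   4.]), array([210.,  15.]), array([213.,  25.]), array([217.,  34.]), array([220.,  43.])]
```

```bash
python3 -m handwheel '{"gripper":[0,0,0,0,0],"offset":[[-40,0,0],[-80,0,0],[-120,-10,0],[-140,-40,0],[-150,-80,0]],"rot":[[0,0,0],[0,0,0],[0,0,0],[-5,0,0],[-12,0,0]]}' 10; python3 -c "
from h import *
plan([360,147,220],-14)"
```

```text
time_s: 0.57
ee_pos: [186.5, -460.6, 366.5]
ee_rot: [76.9, 89.7, -68.8]
force: [0.5, 0.8, 0.2]
gripper_width: 91.4
off [ 143.6 -404.9 -486.1] rot [-1.3168e+02  4.0000e-01 -8.0000e-02]
```

```bash
python3 -c "
from h import *
plan([310,-280,350],-146+36)"
```

```text
off [  15.8  -79.7 -203.9] rot [-35.68   0.17  -0.28]
```

```bash
python3 -m handwheel '{"gripper":[0,0,0,0,0],"offset":[[0,-20,-36],[5,-35,-74],[8,-50,-112],[12,-65,-150],[15,-80,-188]],"rot":[[-7,0,0],[-14,0,0],[-21,0,0],[-28,0,0],[-35,0,0]]}'; python3 -c "
from h import *
plan([380,-80,320],-74)
plan([360,147,220],-14)"
```

```text
time_s: 0.98
ee_pos: [297.0, -285.4, 348.6]
ee_rot: [126.0, 90.0, 15.3]
force: [1.2, -1.3, -0.3]
gripper_width: 91.4
off [  28.7    5.2 -221.5] rot [-3.667e+01 -0.000e+00 -1.000e-02]
off [ 128.7  -93.7 -426.8] rot [-9.667e+01  0.000e+00 -1.000e-02]
```

```bash
python3 -m handwheel '{"gripper":[0,0,0,0,0],"offset":[[5,0,-41],[11,0,-82],[17,0,-123],[23,0,-164],[29,0,-205]],"rot":[[-7,0,0],[-14,0,0],[-21,0,0],[-28,0,0],[-35,0,0]]}'; python3 -c "
from h import *
plan([385,60,270],-39)
plan([360,147,220],-14)"
```

```text
time_s: 1.4
ee_pos: [370.1, -93.8, 319.7]
ee_rot: [44.5, 90.0, -31.2]
force: [0.7, -0.7, -0.1]
gripper_width: 91.1
off [  49.7   52.7 -145.3] rot [-3.662e+01  3.000e-02 -1.000e-02]
off [  99.6   50.  -235.8] rot [-6.162e+01  3.000e-02 -1.000e-02]
```

```bash
python3 -m handwheel '{"gripper":[0,0,0,0,0],"offset":[[10,10,-29],[20,20,-58],[30,30,-87],[40,40,-116],[50,52,-145]],"rot":[[-7,0,0],[-14,0,0],[-21,0,0],[-28,0,0],[-35,0,0]]}'; python3 -c "
from h import *
plan([360,147,220],-14)"
```

```text
time_s: 1.82
ee_pos: [384.7, 58.9, 269.4]
ee_rot: [-63.8, 90.0, -104.4]
force: [0.2, 0.4, 0.0]
gripper_width: 91.2
off [ 49.4  50.8 -76.1] rot [-2.66e+01  0.00e+00  2.00e-02]
```

```bash
python3 -m handwheel '{"gripper":[0,0,0,0,0],"offset":[[12,12,-20],[25,25,-40],[37,37,-60],[50,51,-76],[50,51,-76]],"rot":[[-7,0,0],[-14,0,0],[-21,0,0],[-26.6,0,0],[-26.6,0,0]]}'; python3 - <<'E'
from h import *
s=state();print(s['ee_pos'],s['ee_rot'],s['force'])
cv2.imwrite('pics/d_wrist.png',grab_frame('wrist')[:,:,::-1])
E
```

```text
time_s: 2.23
ee_pos: [359.2, 147.8, 217.7]
ee_rot: [-161.7, 89.7, -175.7]
force: [-0.5, -0.4, -0.7]
gripper_width: 91.2
[359.19838373 147.75117457 217.66733136] [-161.70695114   89.72205616 -175.71886946] [-0.47983904 -0.36037591 -0.67999766]
```

View pics/d_wrist.png

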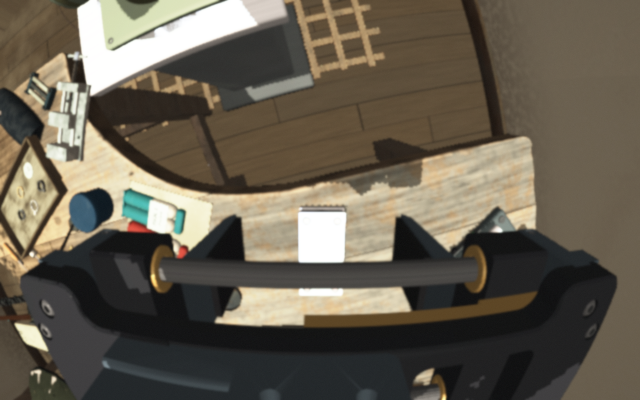

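```bash
python3 - <<'E'
from h import *
crop(cv2.imread('pics/d_wrist.png')[:,:,::-1],280,190,370,310,6,'pics/d2.png')
E
```

```text
(no output)
```

View pics/d2.png

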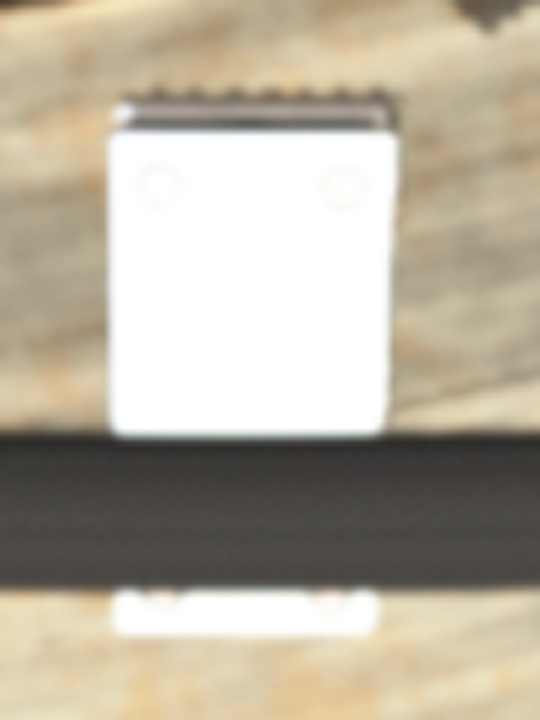

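```bash
cat >> h.py <<'E'
def wonz(u,v,z,s=None):
    o,d=wray(u,v,s or state()); return o+d*(z-o[2])/d[2]
E
python3 - <<'E'
from h import *
np.set_printoptions(precision=1,suppress=True)
c=np.array([wonz(280+u/6,190+v/6,27) for u,v in [(109,130),(397,130),(378,634),(113,634)]])[:,:2]
print(c,c.mean(0),[np.linalg.norm(c[i]-c[i-1]) for i in range(4)])
d=c[3]+c[2]-c[0]-c[1]; print(np.degrees(np.arctan2(d[1],d[0])))
e=c[0]-c[1]; f=c[3]-c[2];print([np.degrees(np.arctan2(*x[::-1]))-90 for x in (e,f)])
T,t=tool();print(np.degrees(np.arctan2(T[1,2],T[0,2])))
E
```

```text
[[395.6 111.6]
 [410.  168.9]
 [528.5 138.7]
 [513.5  79.6]] [461.9 124.7] [np.float64(122.1952596980717), np.float64(59.113009428544764), np.float64(122.22157197875352), np.float64(60.941343651185825)]
-14.74153359612537
[np.float64(-194.17406241483684), np.float64(-194.21582799742254)]
-14.213538196876751
```

```bash
python3 - <<'E'
from h import *
plan([422.7,134,5],-14.4)
E
```

```text
off [213.6   3.7  64.2] rot [ 0.19 -0.14  0.11]
```

```bash
python3 -m handwheel '{"gripper":[0,0,0,0,0],"offset":[[38,1,20],[76,2,40],[114,3.5,60],[152,3.7,64],[180,3.7,64]],"rot":[[0,0,0],[0,0,0],[0.2,-0.1,0],[0.2,-0.1,0.1],[0.2,-0.1,0.1]]}'; python3 - <<'E'
from h import *
plan([422.7,134,5],-14.4)
E
```

```text
time_s: 2.7
ee_pos: [425.7, 132.0, 37.8]
ee_rot: [29.5, 89.9, 14.7]
force: [0.1, -0.9, 1.1]
gripper_width: 91.3
off [32.8  1.2 -3.4] rot [-0.36  0.11 -0.06]
```

```bash
python3 -m handwheel '{"gripper":[0,0,0,0,0],"offset":[[15,0.5,-1],[28,1,-2],[33,1.2,-3],[33,1.2,-3],[33,1.2,-3]],"rot":[[0,0,0],[0,0,0],[0,0,0],[0,0,0],[0,0,0]]}'; python3 - <<'E'
from h import *
plan([422.7,134,5],-14.4)
cv2.imwrite('pics/e.png',grab_frame('wrist')[:,:,::-1])
E
```

```text
time_s: 3.12
ee_pos: [422.6, 135.1, 7.6]
ee_rot: [36.4, 89.8, 21.8]
force: [0.5, -0.0, 0.5]
gripper_width: 91.3
off [ 2.6 -1.   0.4] rot [-0.22  0.16 -0.12]
```

View pics/e.png

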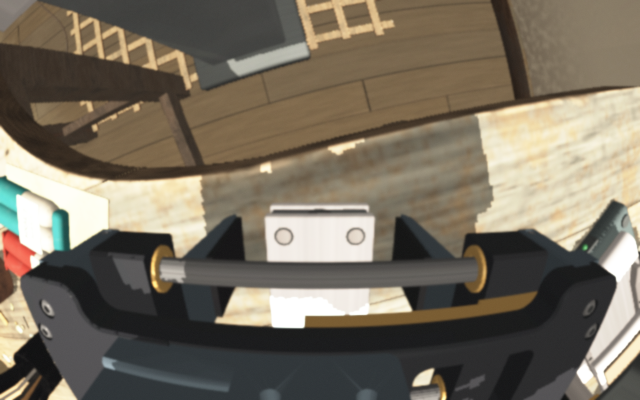

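```bash
python3 -m handwheel '{"gripper":[0,0.35,0.6,0.6,0.6],"offset":[[3,0,0],[3,0,0],[3,0,0],[3,0,0],[3,0,0]],"rot":[[0,0,0],[0,0,0],[0,0,0],[0,0,0],[0,0,0]]}' 40; python3 - <<'E'
from h import *
np.set_printoptions(precision=1,suppress=True)
print(wonz(320,213,27))
E
```

```text
time_s: 3.58
ee_pos: [421.9, 135.5, 4.2]
ee_rot: [40.1, 89.8, 25.5]
force: [0.5, -0.6, 0.3]
gripper_width: 67.7
[397.8 142.8  27. ]
```

```bash
python3 -m handwheel '{"gripper":[0.8,0.8,0.8,0.8],"offset":[[0,0,0],[0,0,0],[0,0,0],[0,0,0]],"rot":[[0,0,0],[0,0,0],[0,0,0],[0,0,0]]}' 40; python3 - <<'E'
from h import *
np.set_printoptions(precision=2,suppress=True)
T,t=tool();print(np.degrees(np.arctan2(T[1,2],T[0,2])))
E
```

```text
time_s: 3.92
ee_pos: [421.9, 135.6, 4.0]
ee_rot: [44.7, 89.8, 30.1]
force: [-0.0, 0.6, 1.6]
gripper_width: 57.9
-14.561186463691234
```

```bash
python3 -m handwheel '{"gripper":[0.8,0.8,0.8,0.8,0.8],"offset":[[-20,0,0],[-50,0,0],[-80,0,0],[-106,0,0],[-106,0,0]],"rot":[[0,0,0],[0,0,0],[0,0,0],[0,0,0],[0,0,0]]}' 45; python3 - <<'E'
from h import *
plan([398,262,110],31.6)
E
```

```text
time_s: 4.33
ee_pos: [424.3, 136.1, 113.8]
ee_rot: [33.1, 89.4, 18.6]
force: [1.5, 0.8, -4.3]
gripper_width: 57.6
off [  4.  115.3 -57.1] rot [-46.15   0.64  -0.11]
```

```bash
python3 -m handwheel '{"gripper":[0.8,0.8,0.8,0.8,0.8],"offset":[[0,14,-7],[0,28,-14],[0,42,-21],[0,58,-29],[0,74,-37]],"rot":[[-6,0,0],[-12,0.1,0],[-18,0.2,0],[-24,0.3,0],[-30,0.5,0]]}' 45; python3 - <<'E'
from h import *
plan([398,262,110],31.6)
E
```

```text
time_s: 4.75
ee_pos: [402.7, 216.1, 108.1]
ee_rot: [169.1, 89.4, -175.2]
force: [0.4, -0.2, -3.6]
gripper_width: 58.1
off [-1.9 45.4  7.9] rot [-15.87  -0.56  -0.19]
```

```bash
python3 -m handwheel '{"gripper":[0.8,0.8,0.8,0.8,0.8],"offset":[[0,16,3],[-1,31,5],[-2,45,8],[-2,45,8],[-2,45,8]],"rot":[[-6,0,0],[-12,-0.3,-0.1],[-15.9,-0.6,-0.2],[-15.9,-0.6,-0.2],[-15.9,-0.6,-0.2]]}' 45; python3 - <<'E'
from h import *
s=state();print(s['ee_pos']);plan([398,262,110],31.6)
for n in ['scene','side','wrist']: cv2.imwrite(f'pics/f_{n}.png',grab_frame(n)[:,:,::-1])
crop(cv2.imread('pics/f_scene.png')[:,:,::-1],170,120,330,240,5,'pics/f1.png')
crop(cv2.imread('pics/f_side.png')[:,:,::-1],330,120,490,240,5,'pics/f2.png')
E
```

```text
time_s: 5.17
ee_pos: [398.9, 261.3, 110.4]
ee_rot: [-42.2, 89.9, -10.8]
force: [0.3, 0.2, -4.3]
gripper_width: 57.6
[398.86408897 261.29882904 110.44529447]
off [ 0.4  1.  -0.4] rot [-0.23  0.06  0.06]
```

View pics/f1.png

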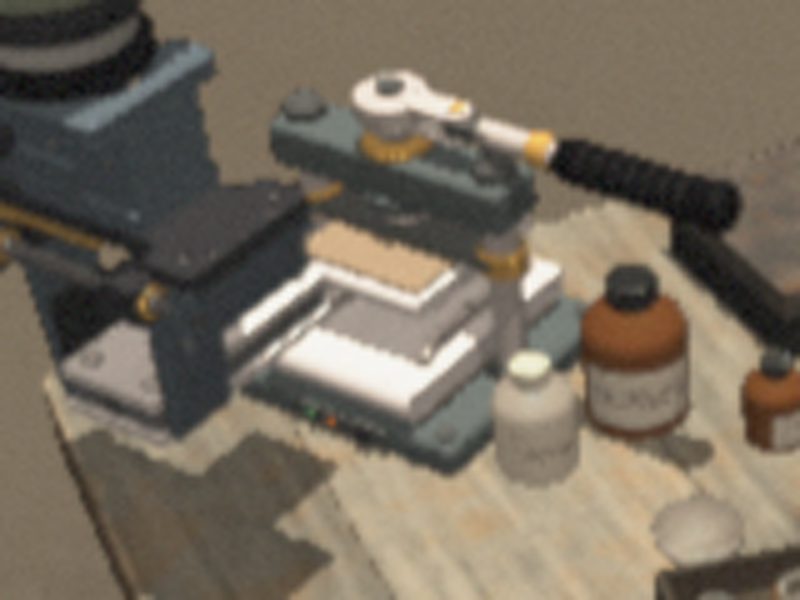

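View pics/f2.png

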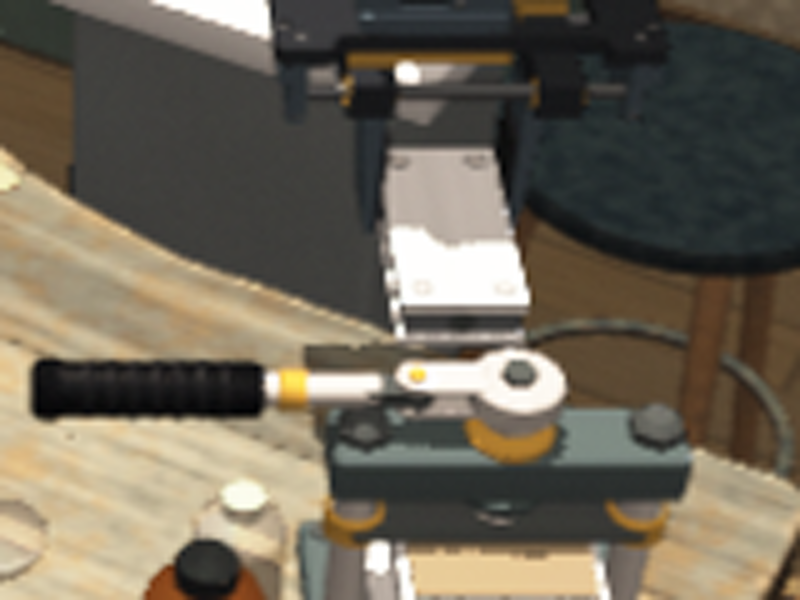

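View pics/f_wrist.png

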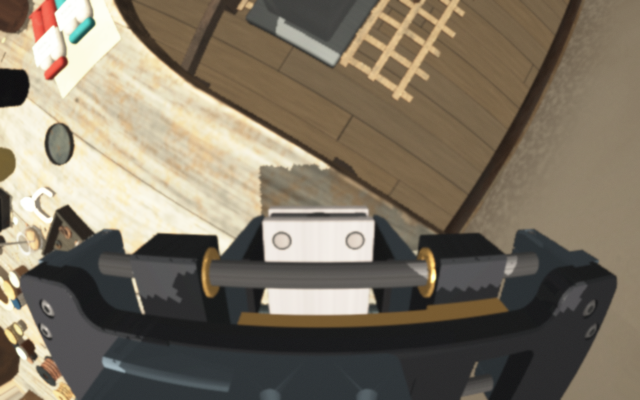

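```bash
python3 - <<'E'
from h import *
np.set_printoptions(precision=1,suppress=True)
D=lambda u,v:('side',330+u/5,120+v/5)
yaw=np.radians(31.6);u=np.array([np.cos(yaw),np.sin(yaw)]);v=np.array([-u[1],u[0]])
T,t=tool();print('tcp u,v',t[:2]@u,t[:2]@v, np.degrees(np.arctan2(T[1,2],T[0,2])))
for p in [(397,308),(528,302),(384,150),(498,148),(422,287),(506,289),(400,161),(476,161)]:
    P=onz(*D(*p),133.4);print(p,P[:2],P[:2]@u,P[:2]@v)
# wrist
for p in [(264,216),(375,216),(282,240),(355,240)]:
    P=wonz(*p,133.4);print('w',P[:2]@u,P[:2]@v)
# press lateral from side first image, several
E=lambda u,v:('side',325+u/5,165+v/5)
for nm,p,z in [('plateL',(640,478),44),('plateR',(407,480),44),('stopL',(570,460),56),('stopR',(485,460),56),('railR?',(442,447),53),('railL?',(605,445),53),('hex',(545,148),180),('chboltR',(388,200),150),('chboltL',(685,192),150),('chR',(357,240),144),('chL',(714,235),144),('bR',(373,512),20),('bL',(664,512),20)]:
    P=onz(*E(*p),z);print(nm,P[:2]@u,P[:2]@v)
E
```

```text
tcp u,v 476.82539965365237 12.679718193749625 31.27264231742908
(397, 308) [503.5 288.2] 579.8328001813087 -18.31334646867933
(528, 302) [468.4 337.5] 575.76955608116 42.02752243056918
(384, 150) [395.8 231.2] 458.2822625933096 -10.463446707524657
(498, 148) [365.1 278.5] 456.9240102065893 45.908060725289964
(422, 287) [483.7 291.7] 564.7838174121848 -5.033117787832408
(506, 289) [464.9 325.2] 566.3802954313086 33.39215986709611
(400, 161) [400.  241.8] 467.4174870365376 -3.6553319228689776
(476, 161) [380.7 273.6] 467.61419994015927 33.554662601275474
w 453.28849152873494 -15.233918001123765
w 453.56439708033975 41.479618446099856
w 466.5282593704103 -6.509084920745195
w 466.70096236702835 31.58154256354295
plateL 739.2021961289151 66.0567418491478
plateR 740.3366020415648 -34.55284563945624
stopL 739.4664060742234 34.161755765209016
stopR 739.4614520280824 -2.211673257507141
railR? 729.38352423834 -19.06287853681116
railL? 728.2498961541509 51.51830362418207
hex 677.5778673155314 16.371871653532676
chboltR 676.683611716737 -45.71654716057531
chboltL 671.980854604526 80.4498958049266
chR 694.8917285370912 -60.08714971857176
chL 692.1532917797905 89.62424400475858
bR 738.0228481006158 -46.873103699600975
bL 737.9898535051252 80.6135602872427
```

```bash
python3 -m handwheel '{"gripper":[0.8,0.8,0.8,0.8,0.8],"offset":[[20,0.5,3],[40,1,5],[60,1.6,8],[60,1.6,8],[60,1.6,8]],"rot":[[-0.1,0,0],[-0.2,0,0],[-0.3,0,0],[-0.3,0.05,0.05],[-0.3,0.05,0.05]]}' 45; python3 - <<'E'
from h import *
yaw=np.radians(31.6);u=np.array([np.cos(yaw),np.sin(yaw)]);v=np.array([-u[1],u[0]])
T,t=tool();print('tcp u,v',t[:2]@u,t[:2]@v, t[2],np.degrees(np.arctan2(T[1,2],T[0,2])))
for n in ['scene','side']: cv2.imwrite(f'pics/g_{n}.png',grab_frame(n)[:,:,::-1])
crop(cv2.imread('pics/g_scene.png')[:,:,::-1],170,120,330,240,5,'pics/g1.png')
crop(cv2.imread('pics/g_side.png')[:,:,::-1],330,140,490,260,5,'pics/g2.png')
E
```

```text
time_s: 5.73
ee_pos: [405.8, 266.3, 51.4]
ee_rot: [9.9, 89.9, 41.5]
force: [-0.5, -0.5, -3.4]
gripper_width: 57.3
tcp u,v 485.15050965465105 14.227680930322373 51.41355098835415 31.575795999657036
```

View pics/g1.png

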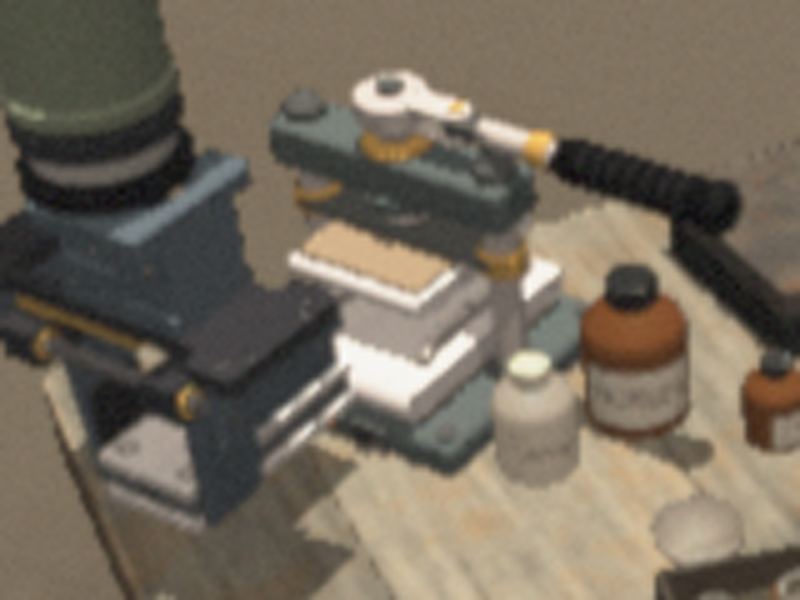

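View pics/g2.png

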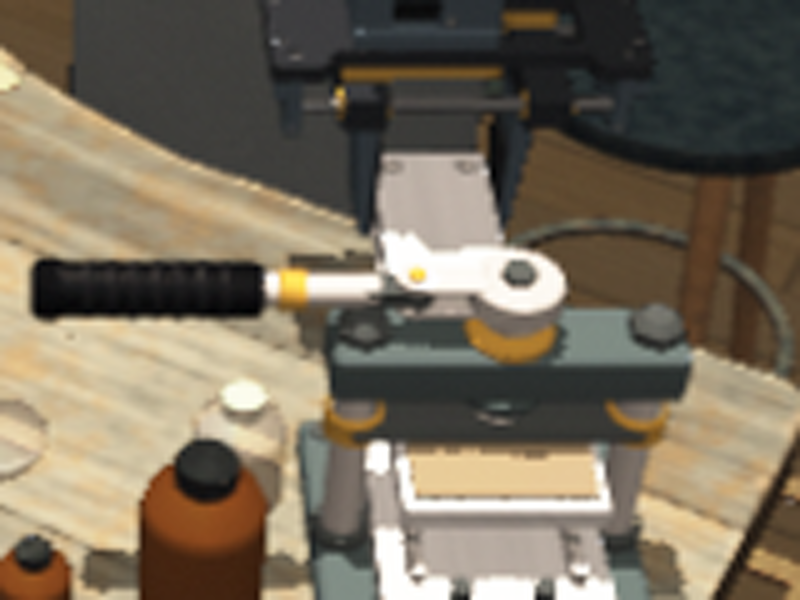

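```bash
python3 -m handwheel '{"gripper":[0.8,0.8,0.8,0.8,0.8],"offset":[[1,0,0],[2,0,12],[2,0,24],[2,0,36],[2,0,48]],"rot":[[0,0,0],[0,0.05,0.05],[0,0.05,0.05],[0,0.05,0.05],[0,0.05,0.05]]}' 45; python3 - <<'E'
from h import *
yaw=np.radians(31.6);u=np.array([np.cos(yaw),np.sin(yaw)]);v=np.array([-u[1],u[0]])
T,t=tool();print('tcp u,v',t[:2]@u,t[:2]@v, t[2],np.degrees(np.arctan2(T[1,2],T[0,2])))
for n in ['scene','side']: cv2.imwrite(f'pics/h_{n}.png',grab_frame(n)[:,:,::-1])
crop(cv2.imread('pics/h_scene.png')[:,:,::-1],190,130,310,220,6,'pics/h1.png')
crop(cv2.imread('pics/h_side.png')[:,:,::-1],380,180,480,280,6,'pics/h2.png')
E
```

```text
time_s: 6.25
ee_pos: [448.2, 293.1, 51.5]
ee_rot: [11.7, 89.7, 43.3]
force: [0.4, -0.1, -3.3]
gripper_width: 57.9
tcp u,v 535.3010121331753 14.787616157136409 51.48961142931919 31.637139348279224
```

View pics/h1.png

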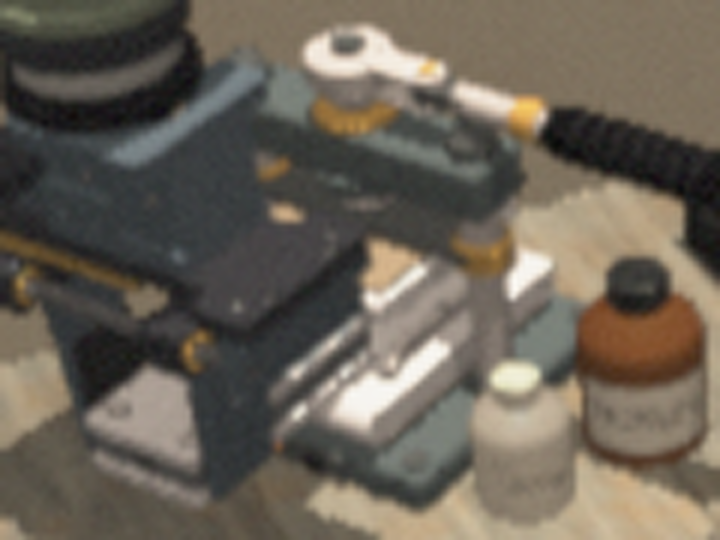

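View pics/h2.png

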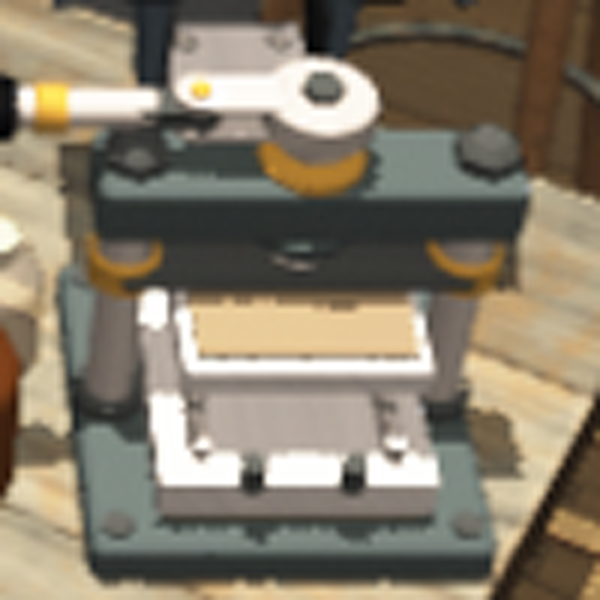

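```bash
python3 -c "
from h import *
T,t=tool();print(np.round(T,4)); plan([448,293.1,49.5],31.6)"
python3 -m handwheel '{"gripper":[0.8,0.8,0.8],"offset":[[2.5,-0.3,0],[2.5,-0.3,0],[2.5,-0.3,0]],"rot":[[0,0,0],[0,0,0],[0,0,0]]}' 45; python3 -c "
from h import *
T,t=tool();print(np.round(T,4)); plan([448,293.1,49.5],31.6)"
```

```text
[[ 0.0063 -0.5246  0.8513]
 [ 0.0052  0.8513  0.5246]
 [-1.      0.0011  0.0081]]
off [ 2.1  0.1 -1.9] rot [ 0.04  0.46 -0.06]
time_s: 6.6
ee_pos: [446.8, 292.0, 48.0]
ee_rot: [19.8, 89.8, 51.4]
force: [0.5, -0.3, -3.1]
gripper_width: 57.6
[[ 0.0021 -0.5246  0.8514]
 [ 0.0026  0.8514  0.5246]
 [-1.      0.0011  0.0031]]
off [-1.5  0.4  1.6] rot [ 0.04  0.18 -0.06]
```

```bash
python3 -m handwheel '{"gripper":[0.8,0.8,0.8,0.8,0.8],"offset":[[-1.3,0.3,2],[-1.3,0.3,12],[-1.3,0.3,24],[-1.3,0.3,36],[-1.3,0.3,36]],"rot":[[0,0,0],[0,0.1,0],[0,0.1,0],[0,0.1,0],[0,0.1,0]]}' 45; python3 - <<'E'
from h import *
yaw=np.radians(31.6);u=np.array([np.cos(yaw),np.sin(yaw)]);v=np.array([-u[1],u[0]])
s=state();T,t=tool(s);print('tcp u,v',t[:2]@u,t[:2]@v, t[2],np.degrees(np.arctan2(T[1,2],T[0,2])))
for n in ['scene','side']: cv2.imwrite(f'pics/i_{n}.png',grab_frame(n)[:,:,::-1])
crop(cv2.imread('pics/i_scene.png')[:,:,::-1],190,130,310,220,6,'pics/i1.png')
crop(cv2.imread('pics/i_side.png')[:,:,::-1],380,180,480,280,6,'pics/i2.png')
E
```

```text
time_s: 7.02
ee_pos: [480.8, 313.3, 49.5]
ee_rot: [11.5, 89.7, 43.1]
force: [0.3, -0.0, -3.3]
gripper_width: 57.6
tcp u,v 573.6563507517909 14.894094788362871 49.50231608384764 31.647422666627907
```

View pics/i1.png

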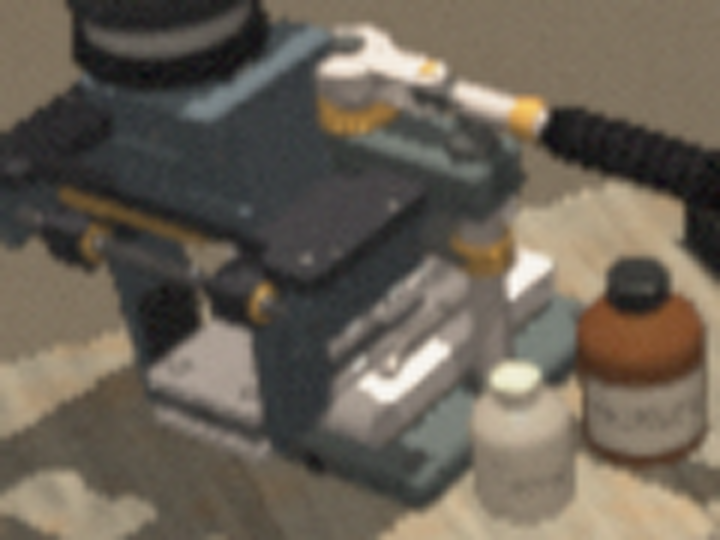

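View pics/i2.png

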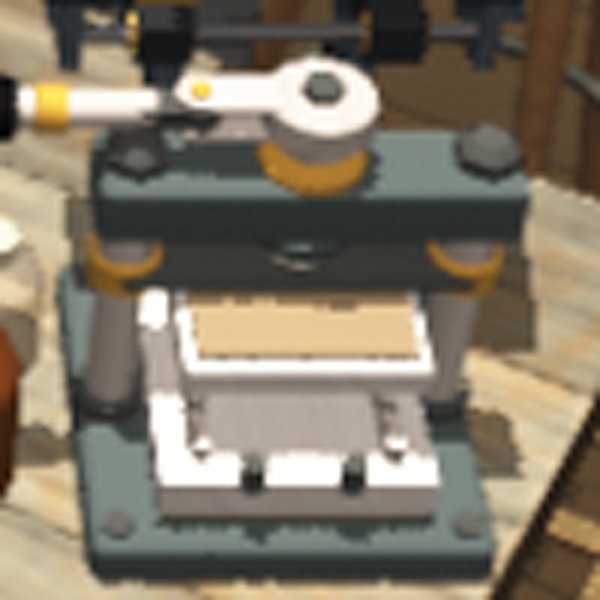

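```bash
python3 -m handwheel '{"gripper":[0.8,0.8,0.8,0.8,0.8],"offset":[[0,-0.4,8],[0,-0.4,16],[0,-0.4,24],[0,-0.4,26],[0,-0.4,26]],"rot":[[0,0,0],[0,0.1,0],[0,0.2,0],[0,0.2,0],[0,0.2,0]]}' 45; python3 - <<'E'
from h import *
yaw=np.radians(31.6);u=np.array([np.cos(yaw),np.sin(yaw)]);v=np.array([-u[1],u[0]])
s=state();T,t=tool(s);print('tcp u,v',t[:2]@u,t[:2]@v, t[2],T[:,0],np.degrees(np.arctan2(T[1,2],T[0,2])))
for n in ['scene','side']: cv2.imwrite(f'pics/j_{n}.png',grab_frame(n)[:,:,::-1])
crop(cv2.imread('pics/j_scene.png')[:,:,::-1],190,130,310,220,6,'pics/j1.png')
crop(cv2.imread('pics/j_side.png')[:,:,::-1],380,180,480,280,6,'pics/j2.png')
E
```

```text
time_s: 7.53
ee_pos: [501.1, 325.3, 49.2]
ee_rot: [137.2, 89.9, 168.8]
force: [-0.1, 0.9, -3.2]
gripper_width: 57.8
tcp u,v 597.3000406103134 14.504759896301264 49.21405976982982 [-1.65041946e-03  3.25607682e-04 -9.99998585e-01] 31.64374161911053
```

View pics/j1.png

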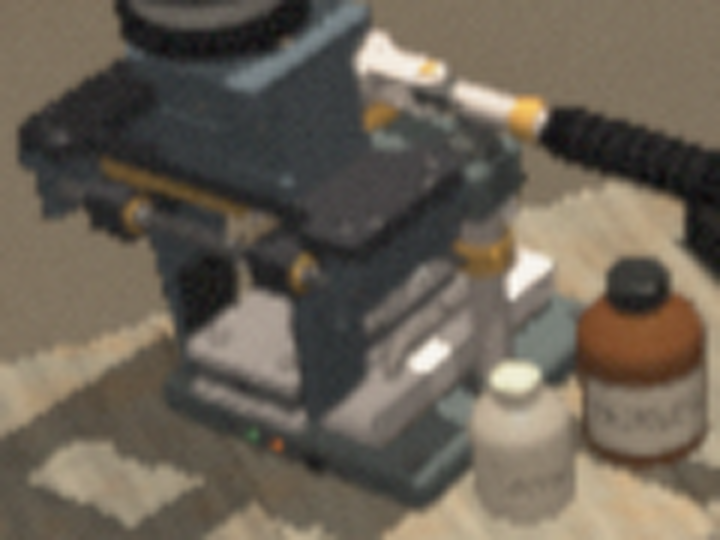

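View pics/j2.png

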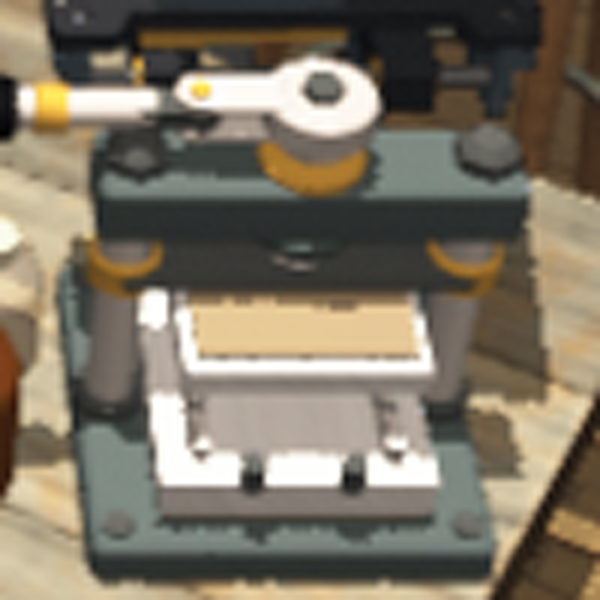

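```bash
python3 -m handwheel '{"gripper":[0.8,0.8,0.5,0.2,0],"offset":[[1,0,0],[1.2,0,0],[1.2,0,0],[1.2,0,0],[1.2,0,0]],"rot":[[0,0,0],[0,0,0],[0,0,0],[0,0,0],[0,0,0]]}'; python3 -m handwheel '{"gripper":[0,0,0,0,0],"offset":[[-0.5,0,0],[-0.5,0,0],[-0.5,0,-14],[-0.5,0,-30],[-0.5,0,-52]],"rot":[[0,0,0],[0,0,0],[0,0,0],[0,0,0],[0,0,0]]}'
```

```text
time_s: 8.05
ee_pos: [500.8, 325.1, 48.6]
ee_rot: [96.6, 89.9, 128.3]
force: [-0.5, -1.0, -0.5]
gripper_width: 68.3
time_s: 8.47
ee_pos: [456.8, 298.0, 48.8]
ee_rot: [75.4, 89.9, 107.1]
force: [0.4, 0.3, 0.2]
gripper_width: 91.3
```

```bash
python3 - <<'E'
from h import *
yaw=np.radians(31.6);u=np.array([np.cos(yaw),np.sin(yaw)]);v=np.array([-u[1],u[0]])
s=state();T,t=tool(s);print('tcp u,v',t[:2]@u,t[:2]@v, t[2],T[:,0],np.degrees(np.arctan2(T[1,2],T[0,2])))
for n in ['scene','wrist']: cv2.imwrite(f'pics/k_{n}.png',grab_frame(n)[:,:,::-1])
crop(cv2.imread('pics/k_scene.png')[:,:,::-1],190,130,310,220,6,'pics/k1.png')
E
```

```text
tcp u,v 545.2203054054388 14.470745376552266 48.80729337514071 [-3.50453325e-04  1.13999771e-03 -9.99999289e-01] 31.646212085319174
```

View pics/k1.png

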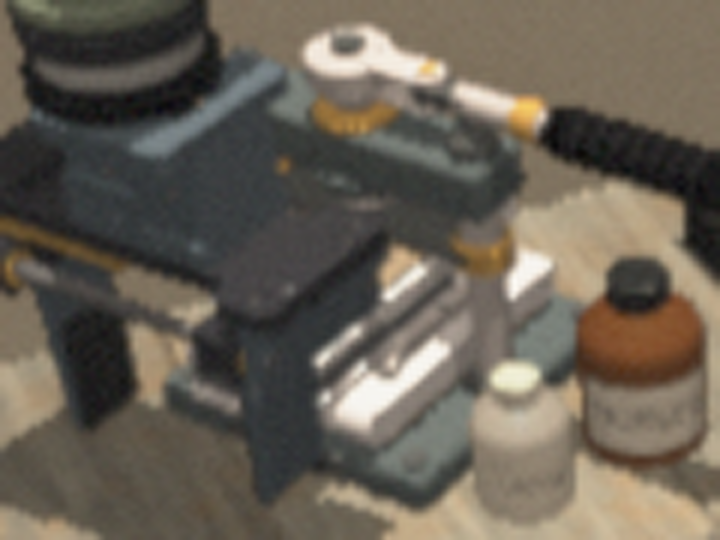

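View pics/k_wrist.png

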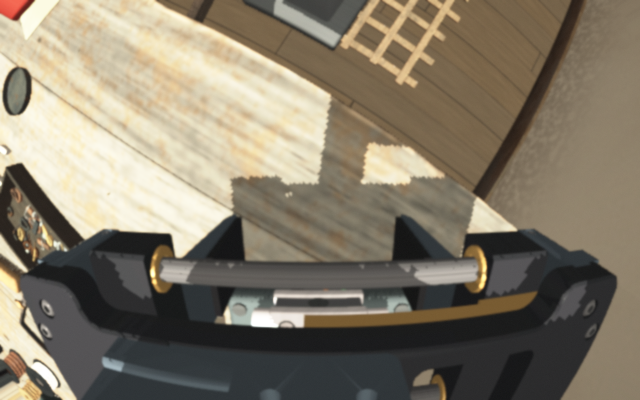

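```bash
python3 -m handwheel '{"gripper":[0.4,0.8,0.8,0.8,0.8],"offset":[[0,0,0],[0,0,0],[0,0,0],[0,0,0],[-0.5,0,0]],"rot":[[0,0,0],[0,0,0],[0,0,0],[0,0,0],[0,0,0]]}' 20;  python3 -m handwheel '{"gripper":[0.8,0.8,0.8,0.8,0.8],"offset":[[0,0,0],[0,0,6],[0,0,14],[0,0,22],[0,0,28]],"rot":[[0,0,0],[0,0,0],[0,0,0],[0,0,0],[0,0,0]]}' 20; python3 - <<'E'
from h import *
yaw=np.radians(31.6);u=np.array([np.cos(yaw),np.sin(yaw)]);v=np.array([-u[1],u[0]])
s=state();T,t=tool(s);print('tcp u,v',t[:2]@u,t[:2]@v, t[2])
E
```

```text
time_s: 8.98
ee_pos: [456.4, 297.8, 49.0]
ee_rot: [148.8, 89.9, -179.6]
force: [-0.4, -0.4, 0.4]
gripper_width: 60.9
time_s: 9.4
ee_pos: [475.9, 311.7, 48.2]
ee_rot: [162.1, 89.2, -166.3]
force: [-11.3, 0.4, 1.4]
gripper_width: 27.7
tcp u,v 568.6429033928272 16.155752017267524 48.15551215906708
```

```bash
python3 - <<'E'
from h import *
yaw=np.radians(31.6);u=np.array([np.cos(yaw),np.sin(yaw)]);v=np.array([-u[1],u[0]])
for n in ['scene','wrist','side']: cv2.imwrite(f'pics/l_{n}.png',grab_frame(n)[:,:,::-1])
s=state();T,t=tool(s);print('tcp u,v',t[:2]@u,t[:2]@v, t[2],s['force'],s['torque'],s['gripper_width'])
a=cv2.imread('pics/l_scene.png')[:,:,::-1];b=cv2.imread('pics/l_wrist.png')[:,:,::-1]
crop(a,190,130,310,220,6,'pics/l1.png')
crop(b,200,200,440,340,3,'pics/l2.png')
E
```

```text
tcp u,v 571.2142585873881 15.35595865330337 48.22294821991545 [-4.31406035  0.8562277  -0.70484665] [0.1850614  0.70580383 0.12764037] 18.989562647400863
```

View pics/l1.png

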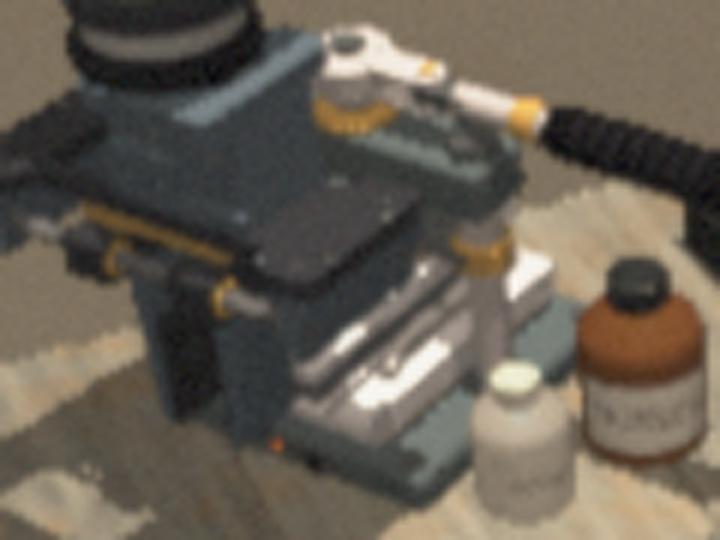

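View pics/l2.png

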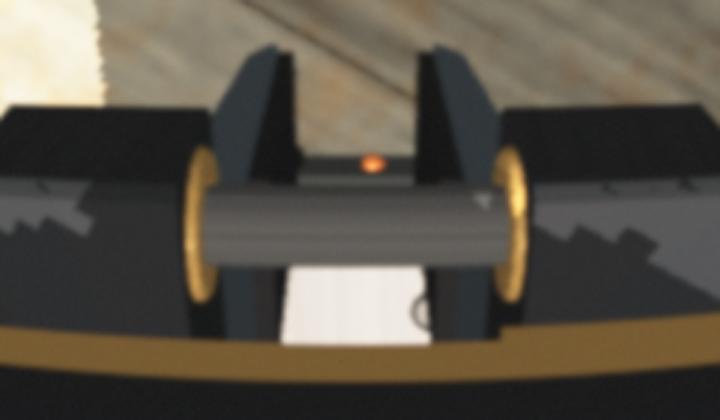

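```bash
python3 -m handwheel '{"gripper":[0.8,0.8,0.8,0.8,0.8],"offset":[[0,0,3],[0,0,6],[0,0,9],[0,0,12],[0,0,12]],"rot":[[0,0,0],[0,0,0],[0,0,0],[0,0,0],[0,0,0]]}' 20; python3 - <<'E'
from h import *
yaw=np.radians(31.6);u=np.array([np.cos(yaw),np.sin(yaw)]);v=np.array([-u[1],u[0]])
s=state();T,t=tool(s);print('tcp u,v',t[:2]@u,t[:2]@v, t[2],s['force'][:2]@u,s['force'][:2]@v)
for n in ['scene','wrist','side']: cv2.imwrite(f'pics/m_{n}.png',grab_frame(n)[:,:,::-1])
a=cv2.imread('pics/m_scene.png')[:,:,::-1];b=cv2.imread('pics/m_side.png')[:,:,::-1]
crop(a,190,130,310,220,6,'pics/m1.png')
crop(b,380,180,480,280,6,'pics/m2.png')
E
```

```text
time_s: 9.97
ee_pos: [486.3, 318.2, 48.3]
ee_rot: [160.9, 89.3, -167.5]
force: [-10.7, -0.1, 3.2]
gripper_width: 18.1
tcp u,v 580.8741595781756 16.200069734909132 48.2558779207645 -9.140764087288344 5.531995909503036
```

View pics/m1.png

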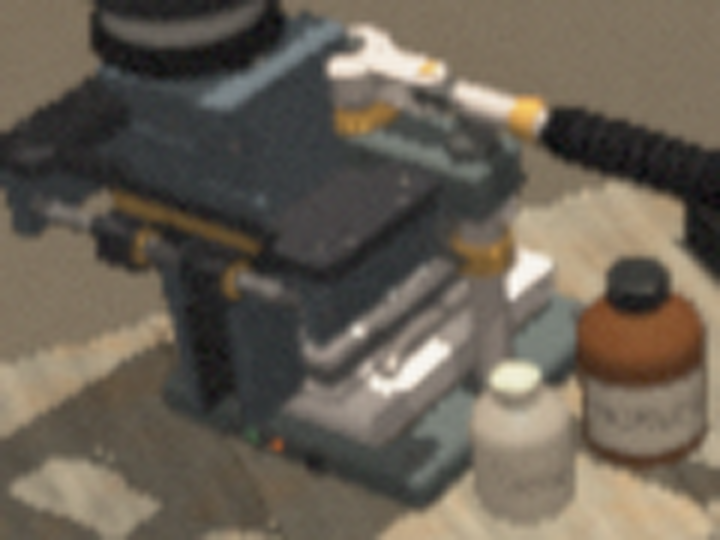

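View pics/m2.png

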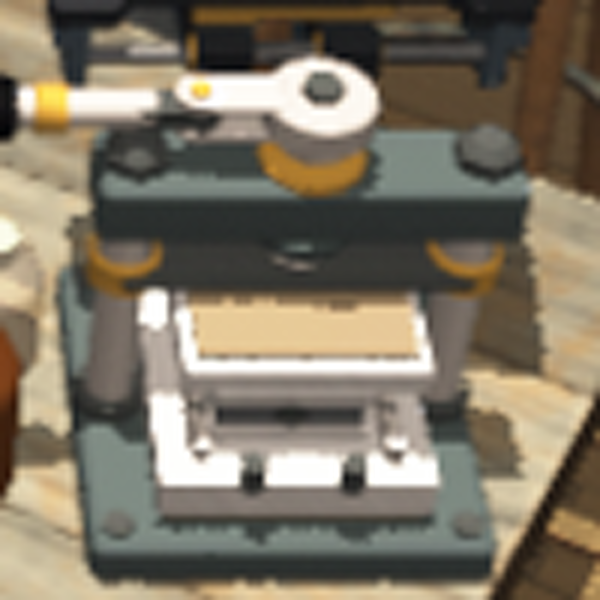

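View pics/m_wrist.png

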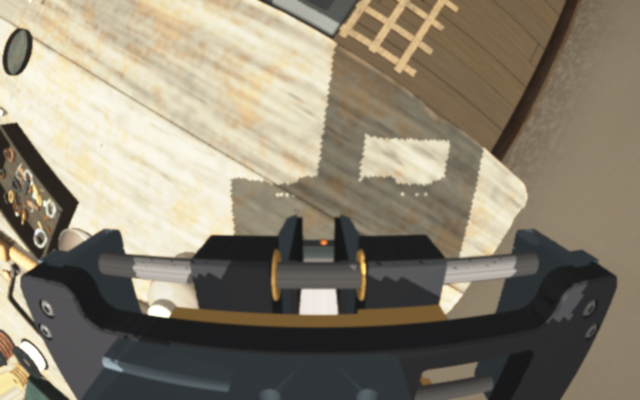

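```bash
python3 -m handwheel '{"gripper":[0.8,0.8,0.8,0.8,0.8],"offset":[[0,-0.5,2],[0,-0.5,5],[0,-0.5,8],[0,-0.5,10],[0,-0.5,10]],"rot":[[0,0,0],[0,0,0],[0,0,0],[0,0,0],[0,0,0]]}' 20; python3 - <<'E'
from h import *
yaw=np.radians(31.6);u=np.array([np.cos(yaw),np.sin(yaw)]);v=np.array([-u[1],u[0]])
s=state();T,t=tool(s);print('tcp u,v',t[:2]@u,t[:2]@v, t[2],s['force'][:2]@u,s['force'][:2]@v)
b=grab_frame('side')
crop(b,380,180,480,280,6,'pics/n2.png')
E
```

```text
time_s: 10.53
ee_pos: [493.9, 322.9, 48.2]
ee_rot: [160.5, 89.2, -167.9]
force: [-12.7, 0.7, 4.7]
gripper_width: 18.3
tcp u,v 589.8936501279205 16.255253666345837 48.20392264852817 -10.434788820569134 7.230754498453317
```

View pics/n2.png

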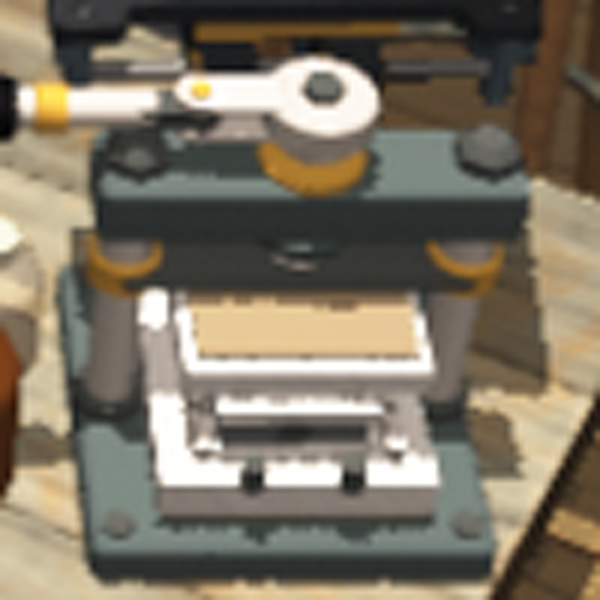

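```bash
python3 -m handwheel '{"gripper":[0.8,0.8,0.8,0.8,0.8],"offset":[[0,-0.3,2],[0,-0.3,4],[0,-0.3,5],[0,-0.3,5],[0,-0.3,5]],"rot":[[0,0,0],[0,0,0],[0,0,0],[0,0,0],[0,0,0]]}' 20; python3 - <<'E'
from h import *
yaw=np.radians(31.6);u=np.array([np.cos(yaw),np.sin(yaw)]);v=np.array([-u[1],u[0]])
s=state();T,t=tool(s);print('tcp u,v',t[:2]@u,t[:2]@v, t[2],s['force'][:2]@u,s['force'][:2]@v)
b=grab_frame('side')
crop(b,380,180,480,280,6,'pics/o2.png')
E
```

```text
time_s: 11.0
ee_pos: [499.3, 325.3, 48.1]
ee_rot: [161.0, 89.3, -167.4]
force: [-11.1, 0.8, 2.0]
gripper_width: 18.2
tcp u,v 595.7167787703739 15.421071241587141 48.095808544698414 -9.082286351036581 6.515811451320668
```

View pics/o2.png

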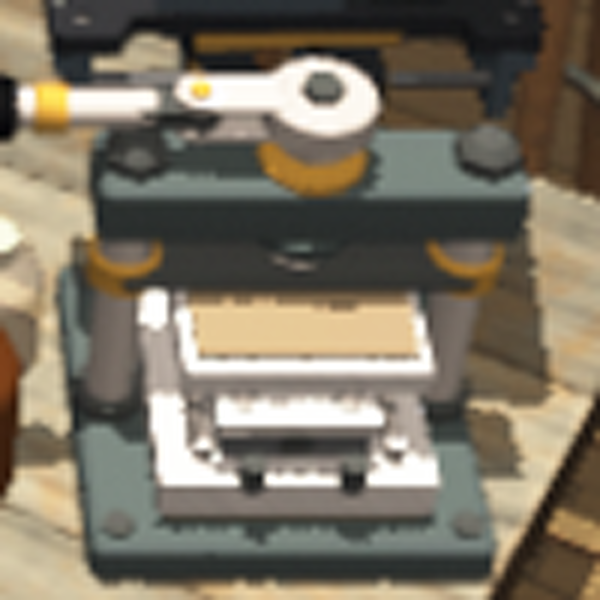

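```bash
python3 -m handwheel '{"gripper":[0.8,0.8,0.8,0.8],"offset":[[0,-0.2,2],[0,-0.2,3],[0,-0.2,3],[0,-0.2,3]],"rot":[[0,0,0],[0,0,0],[0,0,0],[0,0,0]]}' 20; python3 - <<'E'
from h import *
yaw=np.radians(31.6);u=np.array([np.cos(yaw),np.sin(yaw)]);v=np.array([-u[1],u[0]])
s=state();T,t=tool(s);print('tcp u,v',t[:2]@u,t[:2]@v, t[2],s['force'][:2]@u,s['force'][:2]@v)
E
python3 -m handwheel '{"gripper":[0.8,0.8,0.8,0.8],"offset":[[0,-0.2,2],[0,-0.2,3],[0,-0.2,3],[0,-0.2,3]],"rot":[[0,0,0],[0,0,0],[0,0,0],[0,0,0]]}' 20; python3 - <<'E'
from h import *
yaw=np.radians(31.6);u=np.array([np.cos(yaw),np.sin(yaw)]);v=np.array([-u[1],u[0]])
s=state();T,t=tool(s);print('tcp u,v',t[:2]@u,t[:2]@v, t[2],s['force'][:2]@u,s['force'][:2]@v)
b=grab_frame('side')
crop(b,380,180,480,280,6,'pics/p2.png')
E
```

```text
time_s: 11.38
ee_pos: [499.3, 325.2, 48.2]
ee_rot: [166.8, 89.0, -161.6]
force: [-16.5, -3.0, 7.8]
gripper_width: 18.2
tcp u,v 595.6613649672563 15.388801443894419 48.17888431750499 -15.579588547950289 6.10281888545783
time_s: 11.72
ee_pos: [499.2, 325.2, 48.3]
ee_rot: [169.5, 88.6, -158.9]
force: [-21.9, -5.7, 13.7]
gripper_width: 17.8
tcp u,v 595.6432835889702 15.4255225680831 48.25001218627532 -21.696168640874767 6.612472567968163
```

View pics/p2.png

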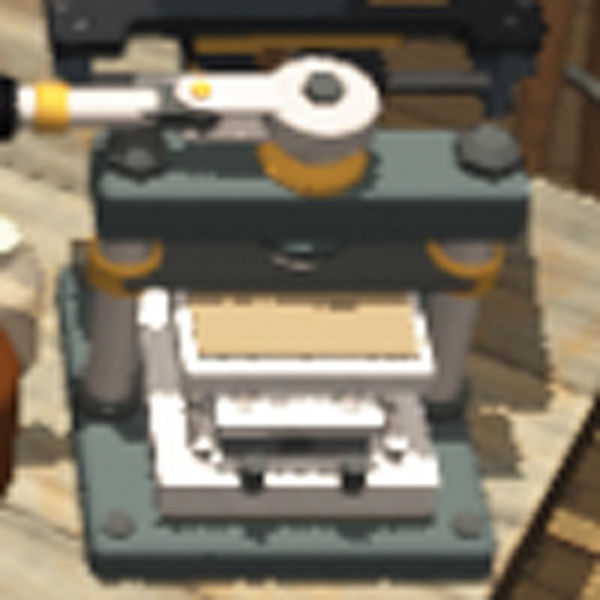

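```bash
python3 - <<'E'
from h import *
yaw=np.radians(31.6);u=np.array([np.cos(yaw),np.sin(yaw)]);v=np.array([-u[1],u[0]])
E=lambda a,b:('side',380+a/6,180+b/6)
def pr(n,p,z):
    P=onz(*E(*p),z);print(n,P[:2]@u,P[:2]@v)
pr('top edge L',(382,426),71);pr('top edge R',(216,428),71)
pr('stop top far-edge',(253,466),56);pr('stop top2',(352,466),56)
pr('stop top front',(253,470),56)
pr('plate back',(300,487),44)
I=cv2.imread('pics/p2.png'); cv2.imwrite('pics/p3.png',cv2.resize(I[370:510,140:460],None,fx=2.4,fy=2.4,interpolation=cv2.INTER_CUBIC))
# expected pixel of frame's front top corners if home (side terms centre u 674.8 v 16.1)
for du,dv,z in [(60,29,71),(60,-29,71),(60,29,44),(60,-29,44)]:
    P=u*(674.8+du)+v*(16.1+dv);q=proj('side',[*P,z]);print((q-[380,180])*6)
E
```

```text
top edge L 735.7635313339742 42.556951173477486
top edge R 736.6912567924055 -16.35881922431181
stop top far-edge 741.3489862486604 -2.112861413618763
stop top2 741.352877998367 33.143888971675906
stop top front 743.2314325462661 -2.370138835719784
plate back 740.8074155098311 16.258354564008823
[388.72025171 423.9697599 ]
[225.07211825 424.01671448]
[377.56222112 474.31071076]
[216.67100454 474.31765561]
```

View pics/p3.png

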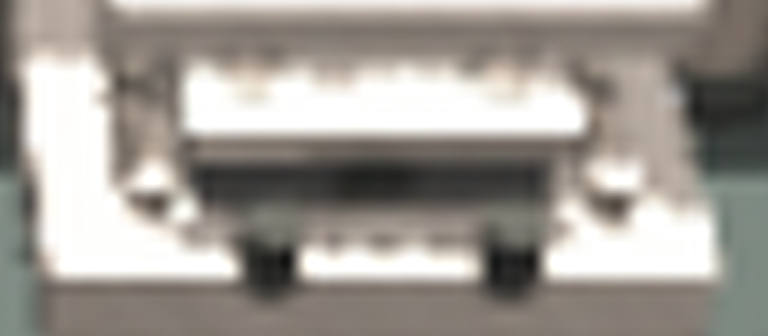

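```bash
python3 -m handwheel '{"gripper":[0.8,0.8,0.8,0.8,0.8],"offset":[[0,0,-8],[0,0,-20],[0,0,-40],[0,0,-60],[0,0,-66]],"rot":[[0,0,0],[0,0,0],[0,0,0],[0,0,0],[0,0,0]]}' 20; python3 - <<'E'
from h import *
np.set_printoptions(precision=1,suppress=True)
S=lambda u,v:('scene',200+u/5,125+v/5); D=lambda u,v:('side',325+u/5,165+v/5)
print('bottle',tri([S(482,255),D(232,335)]))
print('jar',tri([S(380,340),D(268,272)]))
print('small',tri([S(628,338),D(58,425)]))
s=state();print(s['qpos']);T,t=tool(s);print(t,np.degrees(np.arctan2(T[1,2],T[0,2])))
for n in ['scene','side']: cv2.imwrite(f'pics/q_{n}.png',grab_frame(n)[:,:,::-1])
a=cv2.imread('pics/q_scene.png')[:,:,::-1]
crop(a,190,130,310,220,6,'pics/q1.png');crop(cv2.imread('pics/q_side.png')[:,:,::-1],300,140,480,280,4,'pics/q2.png')
E
```

```text
time_s: 12.18
ee_pos: [450.8, 292.7, 49.1]
ee_rot: [167.3, 89.8, -161.1]
force: [0.4, 0.4, -0.6]
gripper_width: 18.5
bottle (array([650.4, 270.2,  87. ]), [np.float64(0.44123492534229725), np.float64(0.524032923840398)])
jar (array([585.8, 256.1,  64.5]), [np.float64(0.24676987708102346), np.float64(0.2721548007347225)])
small (array([705.9, 215.2,  49.4]), [np.float64(0.5502579451615179), np.float64(0.6500146018969237)])
[ 31.7  24.2 107.3   0.1  48.7 -90. ]
[450.8 292.7  49.1] 31.649125996780587
```

View pics/q1.png

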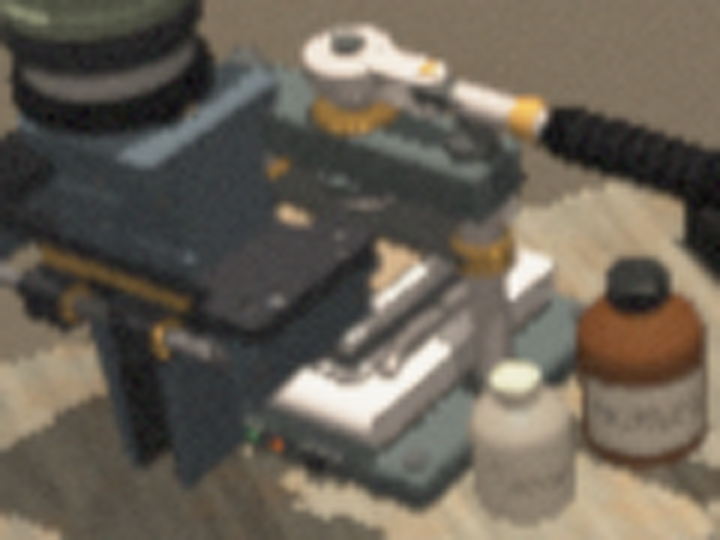

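View pics/q2.png

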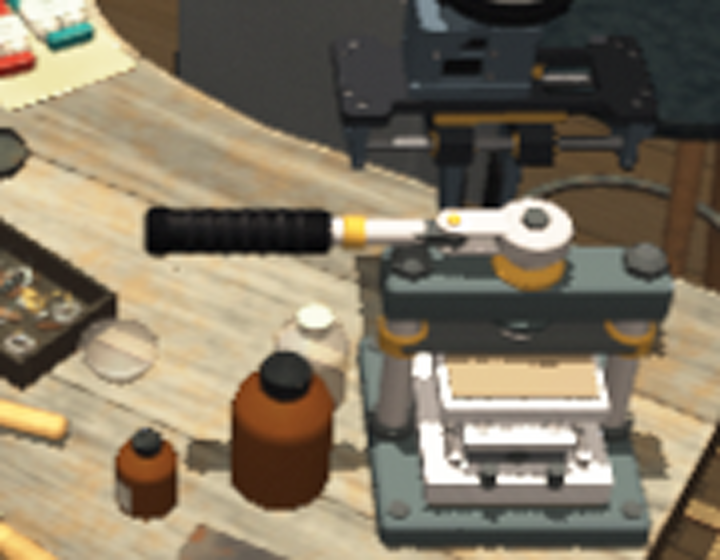

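```bash
python3 -m handwheel '{"gripper":[1,1,1,1,1],"offset":[[-38,0,0],[-78,0,0],[-118,0,0],[-155,0,4],[-186,-4,20]],"rot":[[0,0,0],[0,0,0],[0,0,0],[0,0,0],[0,0,0]]}' 20; python3 - <<'E'
from h import *
plan([684,259,232],32)
E
```

```text
time_s: 12.7
ee_pos: [472.6, 301.8, 239.2]
ee_rot: [27.4, 89.8, 59.1]
force: [0.8, -0.3, 0.3]
gripper_width: 0.7
off [   7.4 -147.4  157.4] rot [-0.32  0.15 -0.07]
```

```bash
python3 -m handwheel '{"gripper":[1,1,1,1,1],"offset":[[0,-28,29],[0,-56,58],[0,-84,87],[0,-112,116],[0,-138,146]],"rot":[[0,0,0],[0,0,0],[0,0,0],[0,0,0],[0,0,0]]}' 20;python3 -m handwheel '{"gripper":[1,1,1],"offset":[[0,-9,11],[0,-9,11],[0,-9,11]],"rot":[[0,0,0],[0,0,0],[0,0,0]]}' 20; python3 - <<'E'
from h import *
plan([684,259,150],32)
for n in ['scene','wrist']: cv2.imwrite(f'pics/r_{n}.png',grab_frame(n)[:,:,::-1])
a=cv2.imread('pics/r_scene.png')[:,:,::-1]
crop(a,200,60,360,210,5,'pics/r1.png')
E
```

```text
time_s: 13.12
ee_pos: [672.2, 259.7, 235.1]
ee_rot: [11.3, 89.9, 42.9]
force: [0.5, 1.1, 0.2]
gripper_width: 0.4
time_s: 13.37
ee_pos: [684.1, 258.3, 233.6]
ee_rot: [144.9, 89.9, 176.5]
force: [-0.4, 1.0, -0.7]
gripper_width: 0.7
off [83.6  0.6  0.5] rot [-0.41 -0.12 -0.08]
```

View pics/r1.png

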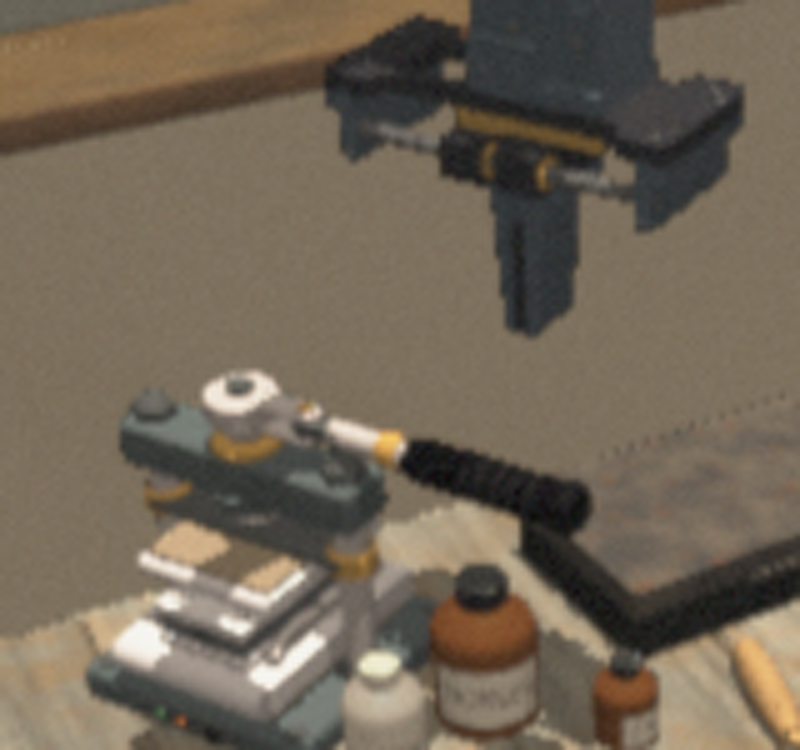

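View pics/r_wrist.png

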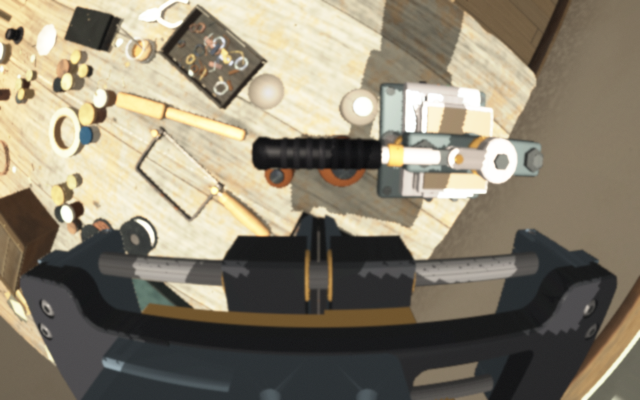

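```bash
python3 - <<'E'
from h import *
np.set_printoptions(precision=1,suppress=True)
for n,p,z in [('gend',(254,153),166),('gstart',(381,153),166),('hinge',(457,158),172),('hex',(498,160),180)]: print(n,wonz(*p,z))
E
python3 -m handwheel '{"gripper":[1,1,1,1],"offset":[[30,0,0],[60,0,0],[83,0,0],[83,0,0]],"rot":[[0,0,0],[0,0,0],[0,0,0],[0,0,0]]}' 20
python3 - <<'E'
from h import *
for n in ['wrist']: cv2.imwrite(f'pics/s_{n}.png',grab_frame(n)[:,:,::-1])
E
```

```text
gend [670.9 191.8 166. ]
gstart [618.4 276.9 166. ]
hinge [586.3 331.5 172. ]
hex [566.7 361.4 180. ]
time_s: 13.8
ee_pos: [678.4, 258.0, 146.7]
ee_rot: [164.2, 89.3, -164.0]
force: [-0.7, -0.4, -0.9]
gripper_width: 0.5
```

View pics/s_wrist.png

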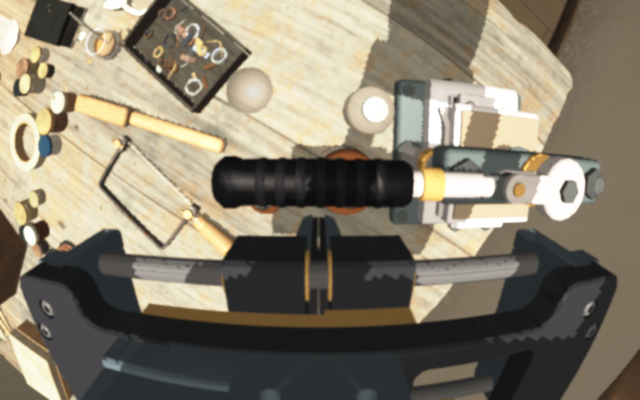

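```bash
python3 -m handwheel '{"gripper":[1,1,1,1,1],"offset":[[0,0,-5],[0,0,-10],[0,-0.9,-15.3],[0,-1.6,-20.5],[0,-2.1,-25.8]],"rot":[[0,0,0],[0,0,0],[2,0,0],[4,0,0],[6,0,0]]}' 20
cat >> h.py <<'E'
A=np.array([565.8,366.0])
def hs():
    s=state();T,t=tool(s);r=t[:2]-A;yz=np.degrees(np.arctan2(T[1,2],T[0,2]));ph=np.degrees(np.arctan2(r[1],r[0]))
    R_=np.hypot(*r); phi=ph-np.degrees(np.arcsin(28/R_))
    print('tool yaw',round(yz,1),'handle dir est',round(phi,1),'swept',round(-58.3-phi,1),'r',round(np.sqrt(R_**2-28**2),1),'z',t[2].round(1),'tilt',T[:2,0].round(4))
    z=T[:2,2];y=T[:2,1];f=s['force'];print('F z',(f[:2]@z).round(1),'Fy',(f[:2]@y).round(1),'Fv',f[2].round(1))
E
python3 -c "
from h import *
hs()"
```

```text
time_s: 14.27
ee_pos: [664.0, 244.2, 154.7]
ee_rot: [4.9, 89.5, 30.5]
force: [5.3, 2.5, -4.1]
gripper_width: 0.5
tool yaw 25.6 handle dir est -61.4 swept 3.1 r 153.9 z 154.7 tilt [0.0068 0.004 ]
F z 5.9 Fy 0.0 Fv -4.1
```

```bash
python3 -m handwheel '{"gripper":[1,1,1,1,1],"offset":[[1,-0.9,-5.3],[2,-1.6,-10.5],[3,-2.1,-15.8],[4,-2.4,-21.2],[5,-2.6,-26.5]],"rot":[[2,0,0],[4,0,0],[6,0.2,0],[8,0.3,0],[10,0.3,0]]}' 20
python3 -c "
from h import *
hs()"
```

```text
time_s: 14.68
ee_pos: [642.9, 230.0, 151.9]
ee_rot: [0.5, 89.6, 16.0]
force: [4.7, 1.1, 2.9]
gripper_width: 0.4
tool yaw 15.6 handle dir est -70.8 swept 12.5 r 153.8 z 151.9 tilt [0.0066 0.0019]
F z 4.8 Fy -0.2 Fv 2.9
```

```bash
python3 -m handwheel '{"gripper":[1,1,1,1,1],"offset":[[0.5,-0.5,-5.3],[1,-0.9,-10.5],[1,-1.2,-15.8],[1,-1.2,-21.2],[1,-1,-26.5]],"rot":[[1.5,0,0],[3,0,0],[5,0.2,0],[7,0.3,0],[9,0.3,0]]}' 20
python3 -c "
from h import *
hs()"
```

```text
time_s: 15.1
ee_pos: [617.8, 219.9, 150.4]
ee_rot: [-74.9, 89.8, -68.3]
force: [6.7, -4.8, 1.7]
gripper_width: 0.6
tool yaw 6.6 handle dir est -80.8 swept 22.5 r 152.5 z 150.4 tilt [ 0.0012 -0.0029]
F z 6.1 Fy -5.5 Fv 1.7
```

```bash
python3 -m handwheel '{"gripper":[1,1,1,1,1],"offset":[[0,-0.5,-5.3],[0,-0.9,-10.5],[0,-1.2,-15.8],[0,-1.2,-21.2],[0,-1,-26.5]],"rot":[[2,0,0],[4,0,0],[6,0,0],[8,0.1,0],[10,0.1,0]]}' 20
python3 -c "
from h import *
hs()
cv2.imwrite('pics/t.png',grab_frame('wrist')[:,:,::-1])"
```

```text
time_s: 15.52
ee_pos: [590.8, 215.0, 149.6]
ee_rot: [-119.0, 89.7, -122.4]
force: [6.4, -6.1, -0.4]
gripper_width: 0.5
tool yaw -3.4 handle dir est -91.1 swept 32.8 r 150.5 z 149.6 tilt [-0.0031 -0.0048]
F z 6.8 Fy -5.7 Fv -0.4
```

View pics/t.png

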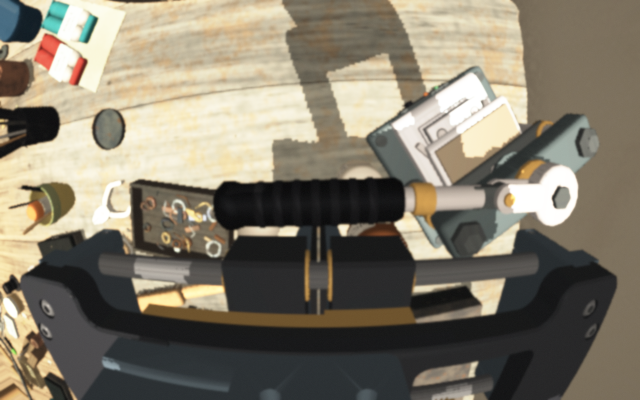

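```bash
python3 -m handwheel '{"gripper":[1,1,1,1,1],"offset":[[0,-0.9,-5.3],[0,-1.6,-10.5],[0,-2.1,-15.8],[0,-2.2,-21.2],[0,-2,-26.5]],"rot":[[2,0,0],[4,0,0],[6,0,0],[8,0,0],[10,0,0]]}' 20
python3 -c "
from h import *
hs()"
```

```text
time_s: 15.98
ee_pos: [563.4, 214.3, 149.2]
ee_rot: [-119.5, 89.5, -132.9]
force: [4.8, -5.2, -2.0]
gripper_width: 0.2
tool yaw -13.4 handle dir est -101.5 swept 43.2 r 149.1 z 149.2 tilt [-0.0054 -0.0058]
F z 5.9 Fy -3.9 Fv -2.0
```

```bash
python3 -m handwheel '{"gripper":[1,1,1,1],"offset":[[0,-0.9,-5.3],[0,-1.6,-10.5],[0,-2.1,-15.8],[0,-2.1,-18]],"rot":[[2,0,0],[4,0,0],[6,0,0],[7,0,0]]}' 20
python3 -c "
from h import *
hs()
cv2.imwrite('pics/u.png',grab_frame('wrist')[:,:,::-1])"
```

```text
time_s: 16.32
ee_pos: [544.4, 216.4, 149.1]
ee_rot: [-120.6, 89.5, -141.0]
force: [4.2, -6.5, -3.1]
gripper_width: 0.3
tool yaw -20.4 handle dir est -108.8 swept 50.5 r 148.5 z 149.1 tilt [-0.0074 -0.006 ]
F z 6.2 Fy -4.7 Fv -3.1
```

View pics/u.png

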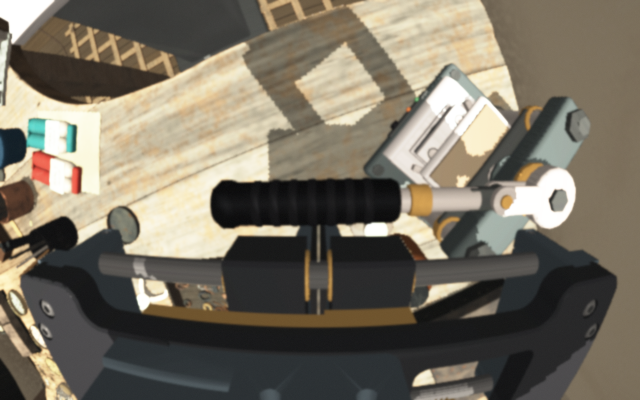

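```bash
for i in 1; do python3 -m handwheel '{"gripper":[1,1,1],"offset":[[0,-0.5,-2.7],[0,-0.9,-5.3],[0,-0.9,-5.3]],"rot":[[1,0,0],[2,0,0],[2,0,0]]}' 20; done
python3 -c "
from h import *
hs()"
python3 -m handwheel '{"gripper":[1,1,1],"offset":[[0,-0.5,-2.7],[0,-0.9,-5.3],[0,-0.9,-5.3]],"rot":[[1,0,0],[2,0,0],[2,0,0]]}' 20
python3 -c "
from h import *
hs()"
python3 -m handwheel '{"gripper":[1,1,1],"offset":[[0,-0.5,-2.7],[0,-0.9,-5.3],[0,-0.9,-5.3]],"rot":[[1,0,0],[2,0,0],[2,0,0]]}' 20
python3 -c "
from h import *
hs()"
```

```text
time_s: 16.62
ee_pos: [539.1, 217.6, 149.0]
ee_rot: [-121.3, 89.4, -143.6]
force: [2.6, -5.9, -2.4]
gripper_width: 0.8
tool yaw -22.3 handle dir est -110.9 swept 52.6 r 148.2 z 149.0 tilt [-0.0079 -0.0058]
F z 4.7 Fy -4.4 Fv -2.4
time_s: 16.87
ee_pos: [533.7, 218.8, 149.0]
ee_rot: [-120.4, 89.4, -144.8]
force: [2.8, -6.0, -3.1]
gripper_width: 0.3
tool yaw -24.3 handle dir est -113.0 swept 54.7 r 148.0 z 149.0 tilt [-0.0082 -0.0058]
F z 5.0 Fy -4.3 Fv -3.1
time_s: 17.12
ee_pos: [528.5, 220.2, 149.0]
ee_rot: [-119.5, 89.4, -145.8]
force: [3.6, -4.6, -3.2]
gripper_width: 0.7
tool yaw -26.3 handle dir est -115.1 swept 56.8 r 147.8 z 149.0 tilt [-0.0084 -0.0057]
F z 5.3 Fy -2.5 Fv -3.2
```

```bash
python3 -m handwheel '{"gripper":[1,1,1],"offset":[[0,-0.5,-2.7],[0,-0.9,-5.3],[0,-0.9,-5.3]],"rot":[[1,0,0],[2,0,0],[2,0,0]]}' 20
python3 -c "
from h import *
hs()"
python3 -m handwheel '{"gripper":[1,1,1],"offset":[[0,-0.3,-1.4],[0,-0.5,-2.7],[0,-0.5,-2.7]],"rot":[[0.5,0,0],[1,0,0],[1,0,0]]}' 20
python3 -c "
from h import *
hs()
cv2.imwrite('pics/v.png',grab_frame('wrist')[:,:,::-1])"
```

```text
time_s: 17.37
ee_pos: [523.5, 221.6, 149.0]
ee_rot: [-114.4, 89.4, -142.7]
force: [3.8, -6.2, -4.3]
gripper_width: 0.4
tool yaw -28.3 handle dir est -117.0 swept 58.7 r 147.8 z 149.0 tilt [-0.0079 -0.0061]
F z 6.3 Fy -3.7 Fv -4.3
time_s: 17.62
ee_pos: [521.5, 222.2, 149.0]
ee_rot: [-107.1, 89.5, -136.4]
force: [5.7, -7.5, -4.7]
gripper_width: 0.6
tool yaw -29.3 handle dir est -117.8 swept 59.5 r 147.9 z 149.0 tilt [-0.0069 -0.0066]
F z 8.6 Fy -3.7 Fv -4.7
```

View pics/v.png

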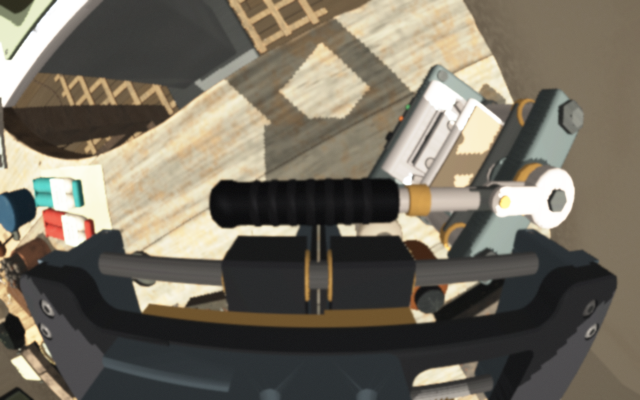

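```bash
python3 -m handwheel '{"gripper":[1,1,1],"offset":[[0,-0.3,-1.4],[0,-0.5,-2.7],[0,-0.5,-2.7]],"rot":[[0.5,0,0],[1,0,0],[1,0,0]]}' 20
python3 -c "
from h import *
hs()"
python3 -m handwheel '{"gripper":[1,1,1],"offset":[[0,-0.3,-1.4],[0,-0.5,-2.7],[0,-0.5,-2.7]],"rot":[[0.5,0,0],[1,0,0],[1,0,0]]}' 20
python3 -c "
from h import *
hs()"
python3 -m handwheel '{"gripper":[1,1,1],"offset":[[0,-0.3,-1.4],[0,-0.5,-2.7],[0,-0.5,-2.7]],"rot":[[0.5,0,0],[1,0,0],[1,0,0]]}' 20
python3 -c "
from h import *
hs()
cv2.imwrite('pics/w.png',grab_frame('wrist')[:,:,::-1])"
```

```text
time_s: 17.92
ee_pos: [519.3, 222.9, 149.1]
ee_rot: [-101.2, 89.5, -131.5]
force: [6.0, -7.5, -5.1]
gripper_width: 0.5
tool yaw -30.3 handle dir est -118.7 swept 60.4 r 147.9 z 149.1 tilt [-0.0061 -0.0069]
F z 9.0 Fy -3.5 Fv -5.1
time_s: 18.17
ee_pos: [517.1, 223.5, 149.1]
ee_rot: [-94.4, 89.5, -125.7]
force: [8.1, -9.1, -4.5]
gripper_width: 0.6
tool yaw -31.3 handle dir est -119.6 swept 61.3 r 147.9 z 149.1 tilt [-0.0053 -0.0074]
F z 11.6 Fy -3.6 Fv -4.5
time_s: 18.42
ee_pos: [514.5, 224.4, 149.1]
ee_rot: [-92.9, 89.5, -125.2]
force: [8.1, -8.6, -5.9]
gripper_width: 0.7
tool yaw -32.3 handle dir est -120.6 swept 62.3 r 148.0 z 149.1 tilt [-0.0054 -0.0077]
F z 11.5 Fy -3.0 Fv -5.9
```

View pics/w.png

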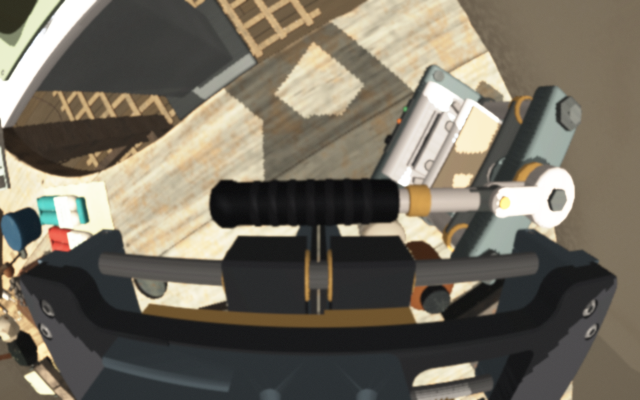

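```bash
python3 -m handwheel '{"gripper":[1,1,1,1],"offset":[[0,-0.4,-1.9],[0,-0.8,-3.7],[0,-1.2,-5.6],[0,-1.2,-5.6]],"rot":[[1,0,0],[2,0,0],[3,0,0],[3,0,0]]}' 20
cat >> h.py <<'E'
def brk(sw0=60.8):
    s=state();T,t=tool(s);p=np.radians(-58.3-sw0);H=A+42*np.array([np.cos(p),np.sin(p)])
    r=t[:2]-H;D=np.hypot(*r);phi=np.arctan2(r[1],r[0])-np.arcsin(28/D)
    print('break est rad',round(p-phi,3))
E
python3 -c "
from h import *
hs();brk();brk(59.5);brk(62)"
python3 -m handwheel '{"gripper":[1,1,1,1],"offset":[[0,-0.4,-1.9],[0,-0.8,-3.7],[0,-1.2,-5.6],[0,-1.2,-5.6]],"rot":[[1,0,0],[2,0,0],[3,0,0],[3,0,0]]}' 20
python3 -c "
from h import *
hs();brk();brk(59.5);brk(62)
cv2.imwrite('pics/x.png',grab_frame('wrist')[:,:,::-1])
crop(grab_frame('scene'),200,100,340,220,5,'pics/x1.png')
"
```

```text
time_s: 18.8
ee_pos: [508.8, 226.2, 149.1]
ee_rot: [-91.0, 89.4, -126.3]
force: [6.8, -8.3, -5.6]
gripper_width: 0.4
tool yaw -35.3 handle dir est -122.8 swept 64.5 r 148.4 z 149.1 tilt [-0.006  -0.0081]
F z 10.4 Fy -2.8 Fv -5.6
break est rad 0.091
break est rad 0.123
break est rad 0.062
time_s: 19.13
ee_pos: [503.3, 228.2, 149.1]
ee_rot: [-88.8, 89.4, -127.0]
force: [6.0, -10.1, -5.0]
gripper_width: 0.6
tool yaw -38.3 handle dir est -125.0 swept 66.7 r 148.7 z 149.1 tilt [-0.0065 -0.0087]
F z 11.0 Fy -4.2 Fv -5.0
break est rad 0.145
break est rad 0.176
break est rad 0.115
```

View pics/x.png

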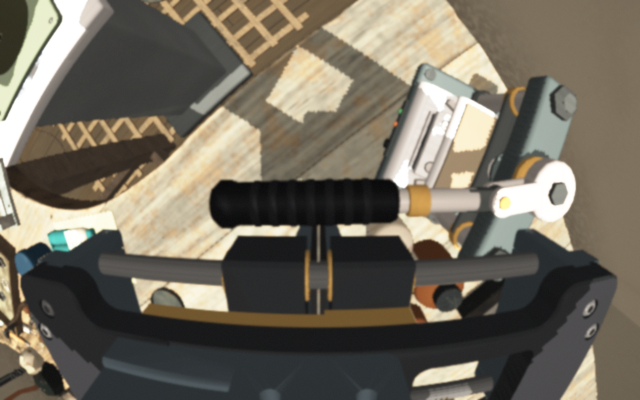

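View pics/x1.png

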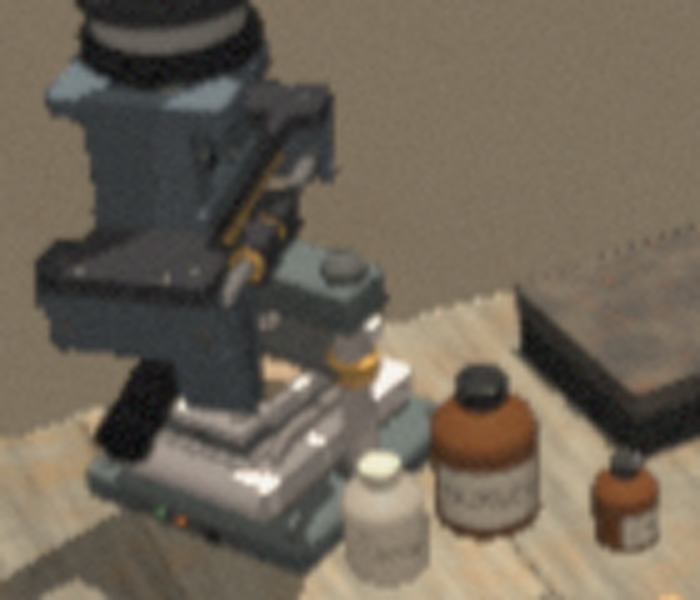

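```bash
python3 - <<'E'
from h import *
for n in 'vwx': crop(cv2.imread(f'pics/{n}.png')[:,:,::-1],380,150,600,240,3,f'pics/{n}z.png')
import numpy as np
I=[cv2.imread(f'pics/{n}z.png') for n in 'vwx']
cv2.imwrite('pics/vwx.png',cv2.resize(np.vstack(I),(543,600)) if 0 else cv2.resize(np.vstack(I),None,fx=.74,fy=.74))
E
```

```text
(no output)
```

View pics/vwx.png

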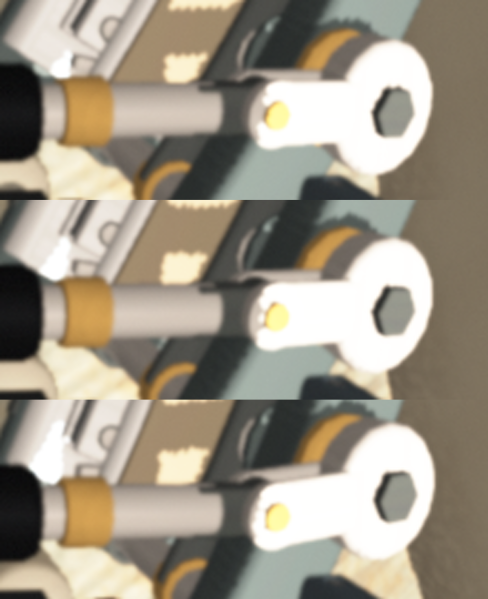

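```bash
python3 -m handwheel '{"gripper":[1,1,1,1],"offset":[[0,-0.4,-1.9],[0,-0.8,-3.7],[0,-1.2,-5.6],[0,-1.2,-5.6]],"rot":[[1,0,0],[2,0,0],[3,0,0],[3,0,0]]}' 20
python3 -c "
from h import *
hs();brk();brk(59.5);brk(62)
crop(grab_frame('wrist'),380,150,600,240,3,'pics/yz.png')
"
```

```text
time_s: 19.57
ee_pos: [498.0, 230.5, 149.1]
ee_rot: [-86.4, 89.3, -127.6]
force: [6.1, -9.7, -4.9]
gripper_width: 0.4
tool yaw -41.3 handle dir est -127.2 swept 68.9 r 148.9 z 149.1 tilt [-0.0071 -0.0092]
F z 11.0 Fy -3.2 Fv -4.9
break est rad 0.197
break est rad 0.229
break est rad 0.168
```

View pics/yz.png

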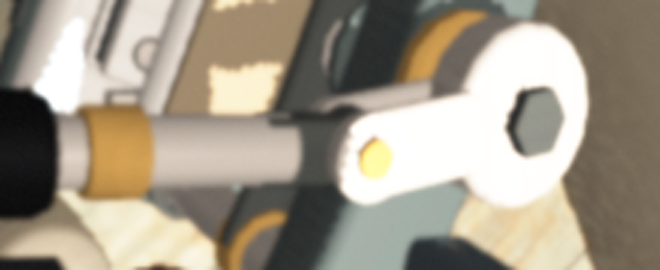

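```bash
python3 -m handwheel '{"gripper":[1,1,1,1,1],"offset":[[0,0.8,5],[0,1.5,10],[0,2.2,16],[0,2.8,22],[0,3,30]],"rot":[[-2,0,0],[-4,0,0],[-7,0,0],[-10,0,0],[-11,0,0]]}' 20
python3 -m handwheel '{"gripper":[1,1,1,1,1],"offset":[[0,0,8],[0,0,18],[0,0,28],[-20,0,30],[-60,0,30]],"rot":[[0,0,0],[0,0,0],[0,0,0],[0,0,0],[0,0,0]]}' 20
python3 -m handwheel '{"gripper":[1,1,1],"offset":[[-40,0,0],[-60,0,0],[-60,0,0]],"rot":[[0,0,0],[0,0,0],[0,0,0]]}' 20
python3 -c "
from h import *
hs()
for n in ['scene','wrist','side']: cv2.imwrite(f'pics/z_{n}.png',grab_frame(n)[:,:,::-1])
crop(cv2.imread('pics/z_scene.png')[:,:,::-1],200,100,340,220,5,'pics/z1.png')
crop(cv2.imread('pics/z_side.png')[:,:,::-1],340,150,480,270,5,'pics/z2.png')
"
```

```text
time_s: 20.03
ee_pos: [521.4, 216.5, 149.6]
ee_rot: [-141.7, 89.4, -171.9]
force: [-0.8, -0.2, 0.4]
gripper_width: 0.8
time_s: 20.45
ee_pos: [545.3, 199.9, 203.3]
ee_rot: [-134.2, 88.6, -164.6]
force: [1.1, 0.5, 0.7]
gripper_width: 0.8
time_s: 20.7
ee_pos: [551.0, 202.3, 273.3]
ee_rot: [-170.7, 89.8, 158.9]
force: [-0.1, 0.1, 0.6]
gripper_width: 0.6
tool yaw -30.4 handle dir est -105.0 swept 46.7 r 162.0 z 273.3 tilt [-0.0025  0.0009]
F z -0.1 Fy 0.1 Fv 0.6
```

View pics/z_wrist.png

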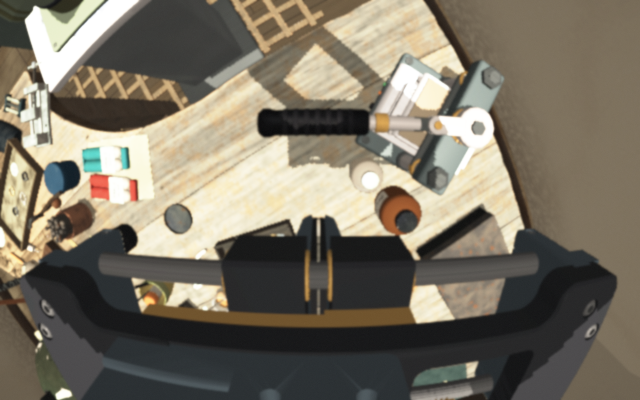

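View pics/z1.png

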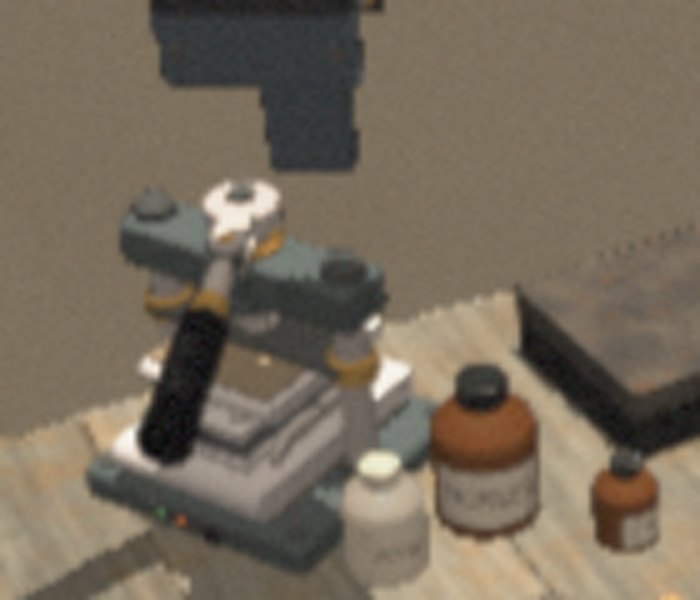

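View pics/z2.png

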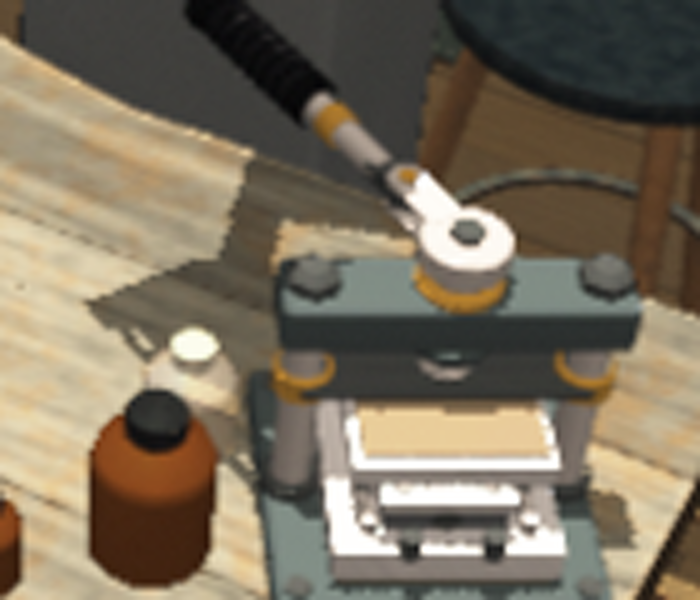

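```bash
python3 - <<'E'
from h import *
np.set_printoptions(precision=1,suppress=True)
pts=[('gend',(258,123),160),('gstart',(369,122),161),('hinge',(437,126),167),('hex',(478,127),175)]
P=[wonz(*p,z)[:2] for n,p,z in pts];print(P)
a=lambda p,q:np.degrees(np.arctan2(*(q-p)[::-1]))
print('grip dir',a(P[1],P[0]),'link',a(P[3],P[2]),'all',a(P[3],P[0]))
yaw=np.radians(31.6);u=np.array([np.cos(yaw),np.sin(yaw)]);v=np.array([-u[1],u[0]])
for p in [(520,504),(382,505)]:
    Q=onz('side',340+p[0]/5,150+p[1]/5,71);print('front edge',Q[:2]@u,Q[:2]@v)
I=cv2.imread('pics/z2.png');cv2.imwrite('pics/z3.png',cv2.resize(I[370:600,300:600],None,fx=2.5,fy=2.5))
E
```

```text
[array([460.8, 188.4]), array([510.5, 274.6]), array([542.8, 328.2]), array([560.7, 362.7])]
grip dir -119.97648176237136 link -117.42798565395277 all -119.83172392587906
front edge 735.1939108373615 43.36147401029567
front edge 735.7419932522193 -15.387184225602951
```

View pics/z3.png

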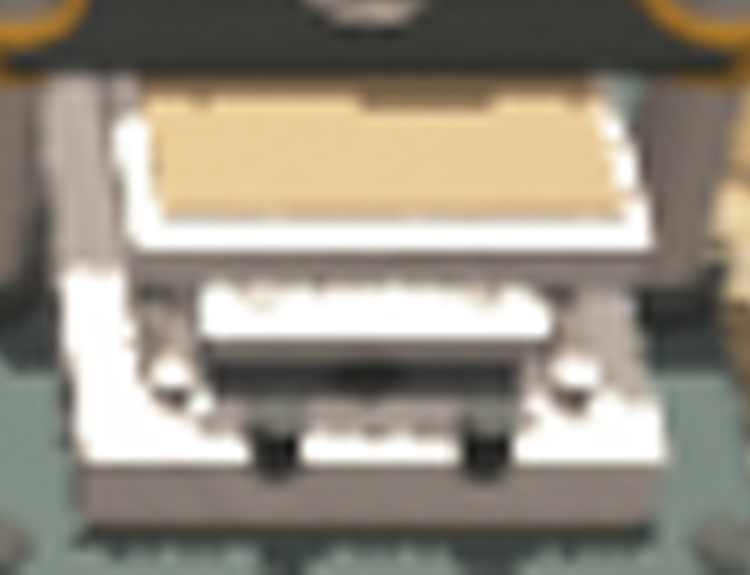

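```bash
python3 -c "
from workcell import *
print(job_done()); print(state()['time_s'])"
```

```text
the job is handed in; nothing more can be done
None
the job is handed in; nothing more can be done
```

The mould frame is in the press, clamped and resting against the back stops. I handed the job in about 21 s into the 72 s limit.

**Loading:** I slid the frame in flat between the plates and rails, then pushed it home with the nearly closed fingers. At the stops it stopped moving while the push force rose from about 11 N to 22 N. In the side camera its far edge measured 735–737 mm along the press axis, against 735 mm expected for home.

**Clamping:** I pushed the handle clockwise. The screw turned at about 5–6 N, then the handle yielded at about 11 N. I stopped at a break-over of about 0.20 rad (0.20 from the arm's position, 0.20 from the wrist picture), well short of the end of play.

**Final checks:**
- After I let go, the handle had sprung back close to straight, with the screw at about 1.17 rad.
- The frame's far edge had not moved beyond measurement error, at about 735.5 mm.
- The arm was clear of everything, and it never touched the other things on the bench.

**Small disagreements:**
- The frame sits about 3 mm to the right of centre, which is all the side play the rails allow.
- The screw stopped about 0.07 rad past the nominal 1.1 rad.
- The short link between the screw head and the hinge measured 2.5° off the grip direction. I put that down to pixel error over such a short length.

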